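# Raise the guard window to the marker

### The arm

A 6-joint arm with a two-finger parallel gripper is mounted at the origin on the work surface. World frame = base frame: x ahead of the robot, y to its left, z up, the work surface at z = 0. Lengths are in mm, angles in rad, forces in N, time in s.
With the tool pointing down it reaches from about 300 to 775 mm from the base axis. Payload 14.6 kg.
Tool frame: the origin (TCP) lies at the very end of the fingers, on their centre line; the grasp point (between the pads) lies 19 mm behind it (r.tcp_to_grasp is the x of the grasp point in the tool frame, in mm); x points along the fingers, y is the direction in which the jaws open and shut, and the axes are right-handed (so a half turn about x gives the same grasp; the last joint's range is limited). The gripper opens to 85 mm and grips with 20 to 120 N. Pads are 22 mm wide; open, the fingers measure 114 mm over their backs; the gripper's body (76 mm by 85 mm) begins 54 mm behind the grasp point. The pads swing forward as they close: fully open they stand 13 mm farther back than shut.
Start: joints at [-1.253, 0.3, 1.521, -0, 1.321, -0.067], TCP at [206.448, -509.773, 231.281] pointing down, gripper open.
Joint ranges: [-3.03, 3.03], [-0.79, 2.21], [0.23, 2.52], [-1.04, 4.18], [0, 3.07], [-2.55, 2.55]. Speed limits (rad/s): [2.22, 2.22, 2.57, 3.14, 3.14, 3.14].

### API

Orientations are given as a unit quaternion [x, y, z, w].
In Python, from bench import r gives the robot as it stands.
- The arm moves only by the tool move_arm, never from a script. Its argument "increments" is a list of rows, each an object of numbers: "fingers": the opening, from 0 (shut) to 1 (fully open); "tx", "ty", "tz": the shift along the tool's x, y, z in units of 25 mm (1.0 is 25 mm); "turn": the turn about the tool's x in units of 5 degrees (1.0 is 5 degrees). In form: [{"fingers": .., "tx": .., "ty": .., "tz": .., "turn": ..}, ...]. A call has 1 to 5 rows; each row shifts and turns the pose as measured when the row begins, along the tool's axes as they then stand; what a row does not reach is not made up. A row lasts 1/12 s, in which the tool goes at most 41.7 mm and 7.16 degrees, less where a joint would pass 70% of its speed; a pose out of reach is approached as far as the arm can. A call is refused whole if a number of a shift passes 1 or a number of a turn 1, either way. A call with a gripper value outside its range is refused whole. The fingers move at their own pace and stop on an object; "squeeze" is the grip in N (left out, the last holds). Time passes only in rows, so rows that do not move let the fingers close. It gives the time, the measured TCP pose, the force and the opening at its end, in the units of the state.
- r.get_obs(): the state, without advancing time (a new reading comes with each control period).
- r.snapshot(name): name is "scene" or "side" or "wrist"; returns the picture (384x512x3 uint8, red, green, blue); there is no depth.
- r.get_calibration(name): a dict with "mtx" (3x3 intrinsics, pixels), "R" (3x3) and "t" (3): a world point X has camera coordinates R X + t; the wrist camera has in their place "tool_from_camera" (4x4, takes a point from camera to tool coordinates, whose origin is the TCP and whose axes are the tool frame's). Camera axes: x right, y down, z forward; pixel columns grow to the right and rows downward; lengths in mm; the calibration is good to about 2 mm. A picture is of the moment at which its call begins: read the wrist's pose just before it. get_calibration takes no time and is no camera call.
- r.close_job(): hands the job in, once; it reports no verdict.
The state is a dict: "clock": time; "qpos": joint angles; "qvel": joint speeds; "effort": joint torques, N m; "eef_pos": TCP position; "ee_rot": TCP orientation; "contact_force": force on the tool from outside, world axes, zero at the start; "torque": the same for the moment, N m; "grip_width": finger opening in mm.
Only numpy, scipy, OpenCV 4.12 (cv2) and the standard library are available. Lean on these libraries where they do the work, as an engineer would, in place of code of your own. Each camera call takes 0.05 s, during which the arm holds its last target.

### The job

Open the clear counterweighted window of the guard frame to its working height: push it up from beneath its lip with the fingertips, steadily, until the lip is level with the flat plate of the marker clamped on the frame's post. Do not pinch or grip the lip, leave everything else standing where it is, and move clear when the window is there.

Things in the scene. Friction and masses are not known exactly. Their poses are not given: they have to be found in the camera images.
- guard: fixed frame: two aluminium posts 28 mm square, 470 mm tall, 165 mm left and right of its origin, a crossbar on top, the clear window between. Origin on the table midway between the posts, in the window's plane; x level, away from the robot through the window, y left along it, z up. Breadboard with optics behind the window. In front, the table is clear 100 mm either side of the middle
- sash (a joint): height of the clear window above its lowest position, m, 0 to 0.21, growing upward. Counterweighted: it stays wherever it is left, does not spring back, and needs about 2 to 6 N upward to move
- lip_edge (a point): middle of the lip's lower front edge. The lip is a level shelf sticking out 40 mm towards the robot from the window's bottom rail (the window's plane is 48 mm behind this edge), 270 mm wide: a grey strip 40 mm deep, 8 mm thick, and on it an aluminium strip 30 mm deep, 8 mm thick. Flat underside at this point's height, 85 mm over the table at joint 0; only the table is under it. Axes as guard
- lip_level (a point): point of the lip to be set level with the marker: front middle of the lip, at half its thickness, 8 mm above lip_edge. Axes as the guard's
- marker: black clamp collar on the guard's left post (guard y +165 mm) with a thin level plate, 74 x 44 mm, 4 mm thick, on top of an 18 mm tall block, sticking out 47 mm towards the robot from the post's axis. Origin on the post's axis at half the plate's thickness: the height to reach. Fixed; its height differs from run to run. Axes as guard
- dropper: small amber dropper bottle with a black cap, 36 mm diameter, 85 mm tall, standing on the table in front of the guard, to the right of the way to the lip; loose, to be left alone. Origin at the middle of its underside
- jar: squat clear jar with a white lid, 46 mm diameter, 55 mm tall, standing on the table in front of the guard, to the left of the way to the lip; loose, to be left alone. Origin at the middle of its underside
- mug: white mug, 78 mm wide, 90 mm tall, on the right of the table; loose, to be left alone. Origin at the middle of its underside
- mouse: black computer mouse, 100 mm long, 58 mm wide, 26 mm tall, on the right of the table, nearer the robot than the mug; loose, to be left alone. Origin at the middle of its underside
- post: steel optical post, 25 mm diameter, on a 38 mm round foot, 66 mm tall, standing on the left of the table; loose, to be left alone. Origin at the middle of its underside
- driver: screwdriver lying on the left of the table; loose, to be left alone. Origin at the middle of its underside

How it is judged (in metres and radians):
On the way, in this order (a step that is already met when the one before it is completed fails the run):
1. the fingers press on the lip's lower strip while the window is still well below the marker (contact force between the fingers and sash_c0 above 0.5 N and z of lip_level in the frame of marker below -0.03 m), for 0.05 s.
2. the window, still pushed by the fingers on the lip's lower strip, reaches the marker's height within 8 mm (contact force between the fingers and sash_c0 above 0.5 N and z of lip_level in the frame of marker between -0.008 and 0.008 m), for 0.05 s.
At the end, for the whole second after the job is handed in: The lip's mid-height is within 8 mm of the height of the marker's plate, the window stands still, and every loose thing is within 30 mm of where it stood (z of lip_level in the frame of marker between -0.008 and 0.008 m and velocity of joint sash between -0.01 and 0.01 m/s and distance of each of dropper, jar, mug, mouse, post, driver from where it was at the start of the episode below 0.03 m); the robot touches nothing.
It fails at once if the lip is pinched or gripped: fingers press on its lower and its upper strip at once (contact force between the fingers and sash_c0 above 0.5 N and contact force between the fingers and sash_c1 above 0.5 N).
It fails at once if the window is thrown up or slammed (faster than 0.4 m/s) (velocity of joint sash above 0.4 m/s or velocity of joint sash below -0.4 m/s).
It fails at once if a loose thing is lifted, knocked over or shifted by more than 30 mm (distance of any of dropper, jar, mug, mouse, post, driver from where it was at the start of the episode above 0.03 m or angle between any of dropper, jar, mug, mouse, post's own z axis and vertical above 0.5 rad).
It also fails if it takes over 48 s, if anything falls off the work surface, if the arm or the gripper's body presses on something with over 40 N, if the wrist force passes 120 N, or if a joint passes its speed limit or range.

## Working session

There is one attempt and no reset: what is moved stays moved. The work goes in short steps, Python scripts to look and compute and a tool call to move; the robot and the scene stay as the last step left them, time stands still between calls to the robot, and variables do not carry over. Pictures are saved under pics/ and viewed, and the job is handed in when it is done.

Besides the shell and the picture viewer there is one more tool, called after ">>>" as name([rows], argument=value, ...), one row to a line, values as JSON. move_arm: Moves the arm, as the interface text tells. Its arguments: {"type":"object","properties":{"increments":{"type":"array","items":{"type":"object","properties":{"fingers":{"type":"number"},"tx":{"type":"number"},"ty":{"type":"number"},"tz":{"type":"number"},"turn":{"type":"number"}}}},"squeeze":{"type":"number"}},"required":["increments"]}

```bash
mkdir -p pics; ls; python3 - <<'E'
from bench import r
import cv2,json
o=r.get_obs();print(o)
for n in("scene","side"):
    im=r.snapshot(n);cv2.imwrite(f"pics/{n}0.png",im[:,:,::-1]);c=r.get_calibration(n);print(n,c)
print(r.get_calibration("wrist"), r.tcp_to_grasp)
E
```

```text
pics
{'clock': 0.0, 'qpos': array([-1.25260321e+00,  3.00475441e-01,  1.52158006e+00,  1.94661037e-05,
        1.32070520e+00, -6.66442206e-02]), 'qvel': array([-9.06907133e-04, -1.30513142e-03,  1.48048786e-04,  1.00260814e-03,
       -3.69504157e-04,  3.65479334e-05]), 'effort': array([ 3.79810745e-04, -5.43504345e+01, -3.61794555e+01, -7.64198688e-06,
        3.98885386e-03,  5.05155640e-05]), 'eef_pos': array([ 206.38032487, -509.55866614,  230.71936586]), 'ee_rot': array([-0.69401184, -0.13563134,  0.69410222, -0.13481025]), 'contact_force': array([-0.1001433 ,  0.45857517,  0.81940254]), 'torque': array([ 0.00555384, -0.02809356, -0.01846882]), 'grip_width': 85.37436926472667}
scene {'mtx': array([[400.68934238,   0.        , 264.82948848],
       [  0.        , 400.68934238, 188.23155017],
       [  0.        ,   0.        ,   1.        ]]), 'R': array([[-9.62967264e-01, -2.69618094e-01, -3.63422382e-04],
       [-2.08682070e-01,  7.46180466e-01, -6.32191826e-01],
       [ 1.70721534e-01, -6.08704193e-01, -7.74811824e-01]]), 't': array([ 521.3467568 ,  239.39831904, 1445.14942
[... 229 characters left out ...]
      [-0.15286059,  0.64628447, -0.7476296 ],
       [ 0.1557212 , -0.73131747, -0.66402234]]), 't': array([ 532.14313984,  240.62089692, 1382.58846276])}
{'mtx': array([[298.33876272,   0.        , 260.01434868],
       [  0.        , 298.33876272, 191.73700802],
       [  0.        ,   0.        ,   1.        ]]), 'tool_from_camera': array([[ 7.86067536e-04, -2.70841553e-01,  9.62623621e-01,
        -1.42140619e+02],
       [ 9.99999642e-01,  5.14394029e-04, -6.71859659e-04,
        -7.23658966e-01],
       [-3.13200330e-04,  9.62623804e-01,  2.70841860e-01,
        -6.87506650e+01],
       [ 0.00000000e+00,  0.00000000e+00,  0.00000000e+00,
         1.00000000e+00]])} -18.700000000000003
```

View pics/scene0.png

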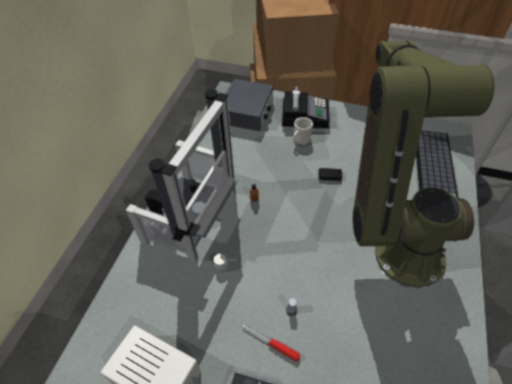

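View pics/side0.png

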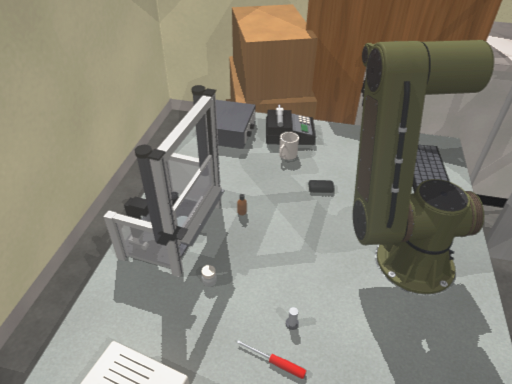

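```bash
python3 - <<'E'
import cv2
a=cv2.imread("pics/scene0.png")[80:280,110:290];cv2.imwrite("pics/sc.png",cv2.resize(a,None,fx=3,fy=3,interpolation=cv2.INTER_CUBIC)[:600])
a=cv2.imread("pics/side0.png")[80:290,90:270];cv2.imwrite("pics/sd.png",cv2.resize(a,None,fx=2.85,fy=2.85,interpolation=cv2.INTER_CUBIC))
E
```

```text
(no output)
```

View pics/sc.png

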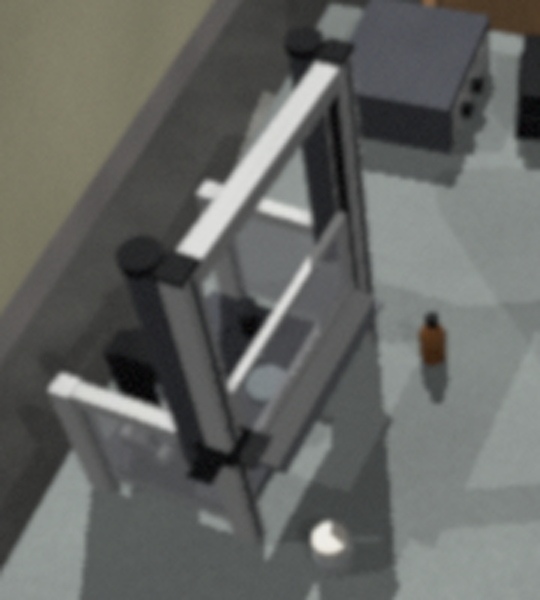

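View pics/sd.png

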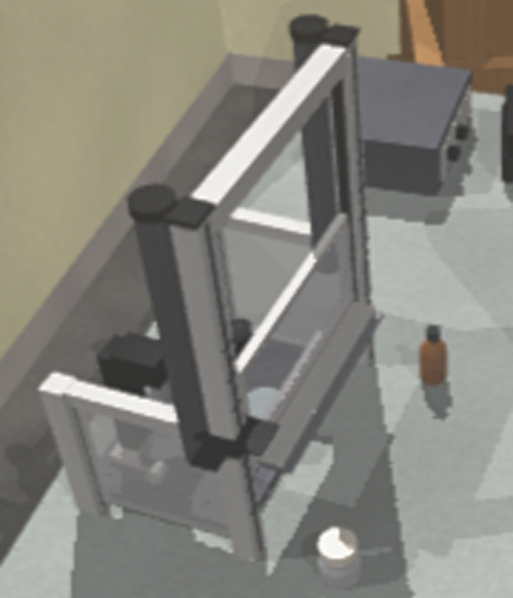

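```bash
python3 - <<'E'
import cv2
for n,(x,y,w,h) in {"scene":(165,175,75,95),"side":(150,175,80,105)}.items():
    a=cv2.imread(f"pics/{n}0.png")[y:y+h,x:x+w]
    b=cv2.resize(a,None,fx=6 if n=="scene" else 5.5,fy=6 if n=="scene" else 5.5,interpolation=cv2.INTER_CUBIC);s=6 if n=="scene" else 5.5
    for i in range(0,w,10): cv2.line(b,(int(i*s),0),(int(i*s),6),(0,0,255),1);cv2.putText(b,str(x+i),(int(i*s),16),0,.35,(0,0,255),1)
    for i in range(0,h,10): cv2.line(b,(0,int(i*s)),(6,int(i*s)),(0,0,255),1);cv2.putText(b,str(y+i),(7,int(i*s)+4),0,.35,(0,0,255),1)
    cv2.imwrite(f"pics/{n}z.png",b)
E
```

```text
(no output)
```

View pics/scenez.png

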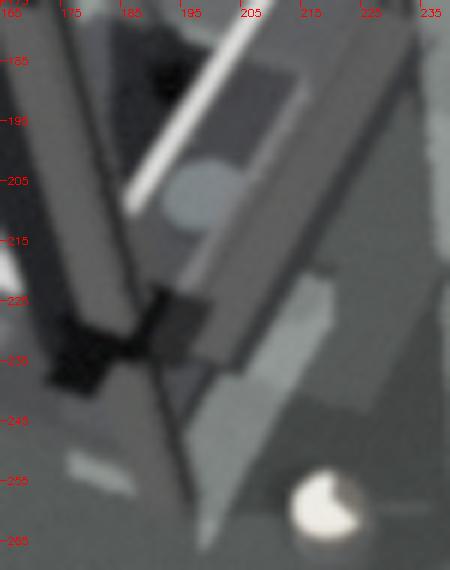

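View pics/sidez.png

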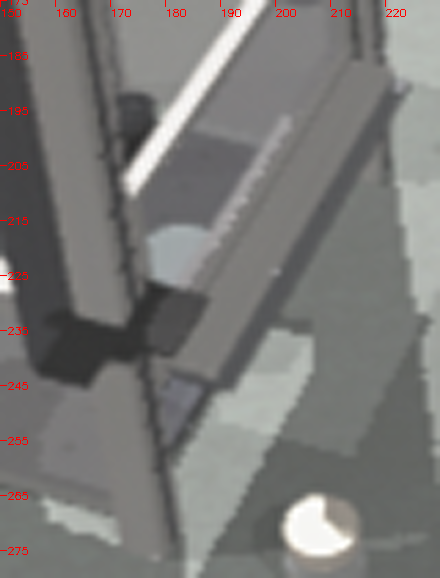

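```bash
cat > h.py <<'E'
import numpy as np,cv2
from bench import r
C={n:r.get_calibration(n) for n in("scene","side")}
def proj(n,X):
    c=C[n];p=(c["R"]@np.atleast_2d(X).T).T+c["t"];q=(c["mtx"]@p.T).T;return q[:,:2]/q[:,2:]
def onplane(n,uv,z):
    c=C[n];d=c["R"].T@np.linalg.inv(c["mtx"])@np.array([uv[0],uv[1],1.]);o=-c["R"].T@c["t"];return o+d*(z-o[2])/d[2]
def G(p,m):
    c,s=np.cos(p[2]),np.sin(p[2]);m=np.atleast_2d(m);return np.c_[p[0]+c*m[:,0]-s*m[:,1],p[1]+s*m[:,0]+c*m[:,1],m[:,2]]
E
python3 - <<'E'
from h import *
from scipy.optimize import least_squares
# name: model fn(s,h), scene, side
P=[("postbot",lambda s,h:(-14,179,0),(196.5,260),(182,276)),
("lipFL",lambda s,h:(-48,135,85+s),(204.5,237),(190.5,245.5)),
("lipFR",lambda s,h:(-48,-135,85+s),(235.5,184.5),(223.3,192)),
("plFR",lambda s,h:(-47,143,h+2),(200.2,225.5),(187.6,228.5)),
("plFL",lambda s,h:(-47,187,h-2),(195,236.5),(182,239.5)),
]
def f(p):
    e=[]
    for n,m,a,b in P:
        X=G(p,m(p[3],p[4])); e+=[proj("scene",X)[0]-a,proj("side",X)[0]-b]
    return np.array(e)
o=least_squares(lambda p:f(p).ravel(),[600,0,0,0,150],loss="soft_l1",x_scale=[10,10,.1,10,10])
print(o.x);print(f(o.x).reshape(-1,4).round(1))
for k,(z,a,b) in {"jar":(55,(219,257),(208,270)),"dropper":(0,(255,200),(242,214)),"dropcap":(85,(254,186),(242,195))}.items():
    print(k,onplane("scene",a,z),onplane("side",b,z))
E
```

```text
[ 7.34170977e+02  5.11140818e+01 -8.58864073e-02  1.88372708e+01
  1.91750358e+02]
[[-1.5  0.5 -3.  -0.4]
 [ 1.2  0.9  1.1  1.2]
 [ 1.2 -3.1 -0.6 -1.2]
 [ 0.9 -0.6 -0.1 -0.1]
 [ 0.1 -0.1 -0.7  0.7]]
jar [642.70744996 222.22512334  55.        ] [636.70492416 228.09104872  55.        ]
dropper [606.86599444 -88.04112005   0.        ] [606.16021367 -83.22205281   0.        ]
dropcap [609.67149691 -89.79090972  85.        ] [608.15728917 -93.77858428  85.        ]
```

>>> move_arm([
  {"fingers": 0, "tx": -1, "ty": 1},
  {"fingers": 0, "tx": -1, "ty": 1},
  {"fingers": 0, "tx": -1, "ty": 1},
  {"fingers": 0, "tx": -1, "ty": 1},
  {"fingers": 0, "tx": -1, "ty": 1},
])

```text
validation failed for argument at $.in...
```

>>> move_arm([
  {"fingers": 0, "tx": -1, "ty": 1},
  {"fingers": 0, "tx": -1, "ty": 1},
  {"fingers": 0, "tx": -1, "ty": 1},
  {"fingers": 0, "tx": -1, "ty": 1},
  {"fingers": 0, "tx": -1, "ty": 1},
])

```text
validation failed for argument at $.in...
```

```bash
python3 - <<'E'
from bench import r
from scipy.spatial.transform import Rotation as R
o=r.get_obs();print(o['clock'],o['qpos'].round(3),o['eef_pos'].round(1));print(R.from_quat(o['ee_rot']).as_matrix().round(3))
E
```

```text
0.1 [-1.253  0.3    1.522  0.     1.321 -0.067] [ 206.4 -509.6  230.8]
[[-0.     0.375 -0.927]
 [ 0.001 -0.927 -0.375]
 [-1.    -0.001 -0.   ]]
```

>>> move_arm([
  {"fingers": 0, "tx": -1, "ty": 1, "tz": 0, "turn": 0},
  {"fingers": 0, "tx": -1, "ty": 1, "tz": 0, "turn": 0},
  {"fingers": 0, "tx": -1, "ty": 1, "tz": 0, "turn": 0},
  {"fingers": 0, "tx": -1, "ty": 1, "tz": 0, "turn": 0},
  {"fingers": 0, "tx": -1, "ty": 1, "tz": 0, "turn": 0},
])

```text
clock: 0.52
eef_pos: [252.4, -622.5, 349.0]
ee_rot: [-0.693, -0.142, 0.695, -0.128]
contact_force: [0.1, -0.4, 0.4]
grip_width: 25.7
```

>>> move_arm([
  {"fingers": 0, "tx": -1, "ty": 1, "tz": 0, "turn": 0},
  {"fingers": 0, "tx": -1, "ty": 1, "tz": 0, "turn": 0},
  {"fingers": 0, "tx": -1, "ty": 1, "tz": 0, "turn": 0},
  {"fingers": 0, "tx": -1, "ty": 1, "tz": 0, "turn": 0},
  {"fingers": 0, "tx": -1, "ty": 1, "tz": 0, "turn": 0},
])

```text
clock: 0.93
eef_pos: [277.3, -684.6, 419.4]
ee_rot: [0.694, 0.138, -0.694, 0.133]
contact_force: [-3.3, 7.0, 16.8]
grip_width: -0.1
```

```bash
cat > s.py <<'E'
from bench import r
from scipy.spatial.transform import Rotation as R
o=r.get_obs();print(o['clock'],o['qpos'].round(3),o['eef_pos'].round(1),o['contact_force'].round(1),o['grip_width']);print(R.from_quat(o['ee_rot']).as_matrix().round(3))
E
python3 s.py
```

```text
0.9333 [-1.236e+00  8.640e-01  2.340e-01  1.000e-03  2.051e+00 -4.900e-02] [ 277.3 -684.6  419.4] [-3.3  7.  16.8] -0.05333469220096359
[[-0.001  0.375 -0.927]
 [ 0.007 -0.927 -0.375]
 [-1.    -0.007 -0.002]]
```

>>> move_arm([
  {"fingers": 0, "tx": 0, "ty": 1, "tz": 0, "turn": 0},
  {"fingers": 0, "tx": 0, "ty": 1, "tz": 0, "turn": 0},
  {"fingers": 0, "tx": 0, "ty": 1, "tz": 0, "turn": 0},
  {"fingers": 0, "tx": -1, "ty": 1, "tz": 0, "turn": 0},
  {"fingers": 0, "tx": -1, "ty": 1, "tz": 0, "turn": 0},
])

```text
clock: 1.35
eef_pos: [286.3, -707.2, 402.3]
ee_rot: [0.698, 0.118, -0.69, 0.153]
contact_force: [0.3, -0.6, 0.7]
grip_width: -0.1
```

```bash
python3 s.py
```

```text
1.35 [-1.236  0.887  0.235  0.005  1.969 -0.047] [ 286.3 -707.2  402.3] [ 0.3 -0.6  0.7] -0.07774138956308199
[[ 0.021  0.375 -0.927]
 [-0.046 -0.926 -0.375]
 [-0.999  0.051 -0.002]]
```

>>> move_arm([
  {"fingers": 0, "tx": -0.6, "ty": 1, "tz": 0, "turn": 0},
  {"fingers": 0, "tx": -0.6, "ty": 1, "tz": 0, "turn": 0},
  {"fingers": 0, "tx": -0.6, "ty": 1, "tz": 0, "turn": 0},
  {"fingers": 0, "tx": -0.6, "ty": 1, "tz": 0, "turn": 0},
  {"fingers": 0, "tx": -0.6, "ty": 1, "tz": 0, "turn": 0},
])

```text
clock: 1.77
eef_pos: [288.7, -713.4, 431.8]
ee_rot: [0.703, 0.085, -0.682, 0.185]
contact_force: [0.1, -0.1, 0.1]
grip_width: 0.2
```

```bash
python3 s.py
```

```text
1.7667 [-1.237  0.85   0.235  0.01   1.912 -0.047] [ 288.7 -713.4  431.8] [ 0.1 -0.1  0.1] 0.2202381886727524
[[ 0.056  0.371 -0.927]
 [-0.133 -0.917 -0.375]
 [-0.99   0.144 -0.002]]
```

>>> move_arm([
  {"fingers": 0, "tx": -0.5, "ty": 1, "tz": 0, "turn": 0},
  {"fingers": 0, "tx": -0.5, "ty": 1, "tz": 0, "turn": 0},
  {"fingers": 0, "tx": -0.5, "ty": 1, "tz": 0, "turn": 0},
  {"fingers": 0, "tx": -0.5, "ty": 1, "tz": 0, "turn": 0},
  {"fingers": 0, "tx": -0.5, "ty": 1, "tz": 0, "turn": 0},
])

```text
clock: 2.18
eef_pos: [292.1, -721.8, 452.5]
ee_rot: [0.706, 0.056, -0.674, 0.213]
contact_force: [0.1, 0.1, -0.2]
grip_width: -0.1
```

>>> move_arm([
  {"fingers": 0, "tx": -0.3, "ty": 1, "tz": 0, "turn": 0},
  {"fingers": 0, "tx": -0.3, "ty": 1, "tz": 0, "turn": 0},
  {"fingers": 0, "tx": -0.3, "ty": 1, "tz": 0, "turn": 0},
  {"fingers": 0, "tx": -0.3, "ty": 1, "tz": 0, "turn": 0},
  {"fingers": 0, "tx": -0.3, "ty": 1, "tz": 0, "turn": 0},
])

```text
clock: 2.6
eef_pos: [298.5, -737.9, 458.7]
ee_rot: [0.707, 0.029, -0.665, 0.238]
contact_force: [0.6, 0.4, 0.6]
grip_width: 0.2
```

```bash
python3 s.py
```

```text
2.6 [-1.238  0.824  0.236  0.017  1.778 -0.045] [ 298.5 -737.9  458.7] [0.6 0.4 0.6] 0.1993712568634736
[[ 0.114  0.358 -0.927]
 [-0.277 -0.885 -0.375]
 [-0.954  0.299 -0.002]]
```

```bash
cat >> s.py <<'E'
import sys,numpy as np
M=R.from_quat(o['ee_rot']).as_matrix()
print('tilt',np.degrees(np.arccos(-M[2,0])).round(1),'az',np.degrees(np.arctan2(M[1,0],M[0,0])).round(1))
if len(sys.argv)>3:
    d=np.array([float(v) for v in sys.argv[1:4]])-o['eef_pos'];u=M.T@d/25;n=np.ceil(max(abs(u).max(),np.linalg.norm(d)/40));print('d',d.round(1),'units',u.round(2),'rows',n,(u/n).round(3))
E
python3 s.py 600 90 640
python3 - <<'E'
import numpy as np
D=[(.300,1.522,1.321,549.8,230.8),(.864,.234,2.051,738.6,419.4),(.887,.235,1.969,763,402.3),(.85,.235,1.912,769.6,431.8),(.824,.236,1.778,796,458.7)]
A=[];b=[]
for q2,q3,q5,rr,z in D:
    s=q2+q3+q5
    A+= [[1,0,np.sin(q2),np.sin(q2+q3),np.cos(q2+q3),np.sin(s)],[0,1,np.cos(q2),np.cos(q2+q3),-np.sin(q2+q3),np.cos(s)]];b+=[rr,z]
x,res,rk,sv=np.linalg.lstsq(np.array(A),np.array(b),rcond=None);print(x.round(1),res,rk,sv)
E
```

```text
2.6 [-1.238  0.824  0.236  0.017  1.778 -0.045] [ 298.5 -737.9  458.7] [0.6 0.4 0.6] 0.1993712568634736
[[ 0.114  0.358 -0.927]
 [-0.277 -0.885 -0.375]
 [-0.954  0.299 -0.002]]
tilt 17.4 az -67.6
d [301.5 827.9 181.3] units [-14.71 -22.82 -23.62] rows 24.0 [-0.613 -0.951 -0.984]
[  5.4 227.1 419.5 445.4  42.9 244.8] [0.05360629] 6 [4.20609267 3.38110696 0.79180906 0.4656072  0.17968271 0.02937102]
```

>>> move_arm([
  {"fingers": 0, "tx": -0.6, "ty": -0.92, "tz": -0.95, "turn": 0},
  {"fingers": 0, "tx": -0.6, "ty": -0.92, "tz": -0.95, "turn": 0},
  {"fingers": 0, "tx": -0.6, "ty": -0.92, "tz": -0.95, "turn": 0},
  {"fingers": 0, "tx": -0.6, "ty": -0.92, "tz": -0.95, "turn": 0},
  {"fingers": 0, "tx": -0.6, "ty": -0.92, "tz": -0.95, "turn": 0},
])

```text
clock: 3.02
eef_pos: [355.8, -581.8, 482.1]
ee_rot: [0.707, 0.03, -0.668, 0.232]
contact_force: [0.5, -0.5, 0.6]
grip_width: -0.2
```

>>> move_arm([
  {"fingers": 0, "tx": -0.6, "ty": -0.92, "tz": -0.95, "turn": 0},
  {"fingers": 0, "tx": -0.6, "ty": -0.92, "tz": -0.95, "turn": 0},
  {"fingers": 0, "tx": -0.6, "ty": -0.92, "tz": -0.95, "turn": 0},
  {"fingers": 0, "tx": -0.6, "ty": -0.92, "tz": -0.95, "turn": 0},
  {"fingers": 0, "tx": -0.6, "ty": -0.92, "tz": -0.95, "turn": 0},
])

```text
clock: 3.43
eef_pos: [418.9, -407.1, 522.8]
ee_rot: [0.708, 0.028, -0.667, 0.233]
contact_force: [-0.2, -0.4, 0.7]
grip_width: 0.1
```

>>> move_arm([
  {"fingers": 0, "tx": -0.6, "ty": -0.92, "tz": -0.95, "turn": 0},
  {"fingers": 0, "tx": -0.6, "ty": -0.92, "tz": -0.95, "turn": 0},
  {"fingers": 0, "tx": -0.6, "ty": -0.92, "tz": -0.95, "turn": 0},
  {"fingers": 0, "tx": -0.6, "ty": -0.92, "tz": -0.95, "turn": 0},
  {"fingers": 0, "tx": -0.6, "ty": -0.92, "tz": -0.95, "turn": 0},
])

```text
clock: 3.85
eef_pos: [481.9, -232.1, 564.6]
ee_rot: [0.709, 0.026, -0.665, 0.234]
contact_force: [0.7, -1.0, 0.1]
grip_width: -0.0
```

>>> move_arm([
  {"fingers": 0, "tx": -0.6, "ty": -0.92, "tz": -0.95, "turn": 0},
  {"fingers": 0, "tx": -0.6, "ty": -0.92, "tz": -0.95, "turn": 0},
  {"fingers": 0, "tx": -0.6, "ty": -0.92, "tz": -0.95, "turn": 0},
  {"fingers": 0, "tx": -0.6, "ty": -0.92, "tz": -0.95, "turn": 0},
  {"fingers": 0, "tx": -0.6, "ty": -0.92, "tz": -0.95, "turn": 0},
])

```text
clock: 4.27
eef_pos: [544.5, -56.6, 606.4]
ee_rot: [0.711, 0.025, -0.662, 0.235]
contact_force: [0.8, -0.2, 0.2]
grip_width: -0.4
```

```bash
python3 s.py 600 90 640
```

```text
4.2667 [-0.05   0.279  0.712 -0.299  1.993  1.001] [544.5 -56.6 606.4] [ 0.8 -0.2  0.2] -0.3670352089475226
[[ 0.121  0.347 -0.93 ]
 [-0.275 -0.888 -0.367]
 [-0.954  0.301 -0.012]]
tilt 17.5 az -66.2
d [ 55.5 146.6  33.6] units [-2.63 -4.03 -4.23] rows 5.0 [-0.525 -0.807 -0.847]
```

>>> move_arm([
  {"fingers": 0, "tx": -0.6, "ty": -0.9, "tz": -1, "turn": 0},
  {"fingers": 0, "tx": -0.6, "ty": -0.9, "tz": -1, "turn": 0},
  {"fingers": 0, "tx": -0.6, "ty": -0.9, "tz": -1, "turn": 0},
  {"fingers": 0, "tx": -0.6, "ty": -0.9, "tz": -1, "turn": 0},
  {"fingers": 0, "tx": -0.6, "ty": -0.9, "tz": -1, "turn": 0},
])

```text
clock: 4.68
eef_pos: [593.4, 107.7, 616.6]
ee_rot: [0.71, 0.026, -0.662, 0.238]
contact_force: [1.7, -0.0, -1.3]
grip_width: -0.1
```

```bash
cat >> s.py <<'E'
if len(sys.argv)==5:  # outward push direction: az elev
    a,e=np.radians(float(sys.argv[4].split(',')[0])),np.radians(float(sys.argv[4].split(',')[1]))
    u=M.T@[np.cos(a)*np.cos(e),np.sin(a)*np.cos(e),np.sin(e)];print('push',(u*1.65).round(3),(u/abs(u).max()).round(3))
E
python3 s.py 600 90 640 12,45
```

```text
4.6833 [ 0.241  0.582  0.242 -0.389  2.226  1.179] [593.4 107.7 616.6] [ 1.7 -0.  -1.3] -0.11592061486872383
[[ 0.122  0.352 -0.928]
 [-0.279 -0.885 -0.373]
 [-0.952  0.305 -0.01 ]]
tilt 17.8 az -66.4
d [  6.6 -17.7  23.4] units [-0.66  1.01  0.01] rows 2.0 [-0.33   0.503  0.004]
push [-1.039  0.543 -1.161] [-0.895  0.468 -1.   ]
```

>>> move_arm([
  {"fingers": 0, "tx": -0.9, "ty": 0.4, "tz": -1, "turn": 0},
  {"fingers": 0, "tx": -0.9, "ty": 0.4, "tz": -1, "turn": 0},
  {"fingers": 0, "tx": -0.9, "ty": 0.4, "tz": -1, "turn": 0},
  {"fingers": 0, "tx": -0.9, "ty": 0.4, "tz": -1, "turn": 0},
  {"fingers": 0, "tx": -0.9, "ty": 0.4, "tz": -1, "turn": 0},
])

```text
clock: 5.1
eef_pos: [608.2, 113.8, 623.5]
ee_rot: [0.735, 0.026, -0.63, 0.25]
contact_force: [-0.2, -0.5, -0.3]
grip_width: -0.2
```

```bash
python3 s.py 600 90 640 12,45
```

```text
5.1 [ 0.252  0.58   0.235 -0.391  2.154  1.178] [608.2 113.8 623.5] [-0.2 -0.5 -0.3] -0.16833859496370082
[[ 0.204  0.353 -0.913]
 [-0.276 -0.874 -0.4  ]
 [-0.939  0.334 -0.081]]
tilt 20.1 az -53.6
d [ -8.2 -23.8  16.5] units [-0.42  0.94  0.63] rows 1.0 [-0.422  0.937  0.628]
push [-0.93   0.58  -1.233] [-0.754  0.471 -1.   ]
```

>>> move_arm([
  {"fingers": 0, "tx": -0.8, "ty": 0.4, "tz": -1, "turn": 0},
  {"fingers": 0, "tx": -0.8, "ty": 0.4, "tz": -1, "turn": 0},
  {"fingers": 0, "tx": -0.8, "ty": 0.4, "tz": -1, "turn": 0},
  {"fingers": 0, "tx": -0.8, "ty": 0.4, "tz": -1, "turn": 0},
  {"fingers": 0, "tx": -0.8, "ty": 0.4, "tz": -1, "turn": 0},
])

```text
clock: 5.52
eef_pos: [617.6, 113.1, 640.4]
ee_rot: [0.762, 0.023, -0.594, 0.257]
contact_force: [0.7, 0.5, 0.1]
grip_width: -0.1
```

>>> move_arm([
  {"fingers": 0, "tx": -0.7, "ty": 0.4, "tz": -1, "turn": 0},
  {"fingers": 0, "tx": -0.7, "ty": 0.4, "tz": -1, "turn": 0},
  {"fingers": 0, "tx": -0.7, "ty": 0.4, "tz": -1, "turn": 0},
  {"fingers": 0, "tx": -0.7, "ty": 0.4, "tz": -1, "turn": 0},
  {"fingers": 0, "tx": -0.7, "ty": 0.4, "tz": -1, "turn": 0},
])

```text
clock: 5.93
eef_pos: [627.3, 116.7, 655.5]
ee_rot: [0.786, 0.021, -0.558, 0.265]
contact_force: [-0.5, 1.6, 0.1]
grip_width: 0.1
```

```bash
python3 s.py 600 90 640 14,45
```

```text
5.9333 [ 0.261  0.545  0.236 -0.399  2.008  1.179] [627.3 116.7 655.5] [-0.5  1.6  0.1] 0.061222163892944034
[[ 0.376  0.328 -0.867]
 [-0.263 -0.859 -0.439]
 [-0.888  0.393 -0.236]]
tilt 27.3 az -35.0
d [-27.3 -26.7 -15.5] units [0.42 0.31 1.56] rows 2.0 [0.211 0.156 0.782]
push [-0.685  0.588 -1.381] [-0.496  0.426 -1.   ]
```

>>> move_arm([
  {"fingers": 0, "tx": -0.6, "ty": 0.35, "tz": -1, "turn": 0},
  {"fingers": 0, "tx": -0.6, "ty": 0.35, "tz": -1, "turn": 0},
  {"fingers": 0, "tx": -0.6, "ty": 0.35, "tz": -1, "turn": 0},
  {"fingers": 0, "tx": -0.6, "ty": 0.35, "tz": -1, "turn": 0},
  {"fingers": 0, "tx": -0.6, "ty": 0.35, "tz": -1, "turn": 0},
])

```text
clock: 6.35
eef_pos: [636.0, 126.4, 670.0]
ee_rot: [0.808, 0.019, -0.523, 0.273]
contact_force: [0.1, 0.6, -0.1]
grip_width: 0.3
```

>>> move_arm([
  {"fingers": 0, "tx": -0.5, "ty": 0.35, "tz": -1, "turn": 0},
  {"fingers": 0, "tx": -0.5, "ty": 0.35, "tz": -1, "turn": 0},
  {"fingers": 0, "tx": -0.5, "ty": 0.35, "tz": -1, "turn": 0},
  {"fingers": 0, "tx": -0.5, "ty": 0.35, "tz": -1, "turn": 0},
  {"fingers": 0, "tx": -0.5, "ty": 0.35, "tz": -1, "turn": 0},
])

```text
clock: 6.77
eef_pos: [645.0, 135.6, 684.8]
ee_rot: [0.828, 0.018, -0.487, 0.279]
contact_force: [0.2, -0.2, 0.1]
grip_width: -0.2
```

>>> move_arm([
  {"fingers": 0, "tx": -0.4, "ty": 0.35, "tz": -1, "turn": 0},
  {"fingers": 0, "tx": -0.4, "ty": 0.35, "tz": -1, "turn": 0},
  {"fingers": 0, "tx": -0.4, "ty": 0.35, "tz": -1, "turn": 0},
  {"fingers": 0, "tx": -0.4, "ty": 0.35, "tz": -1, "turn": 0},
  {"fingers": 0, "tx": -0.4, "ty": 0.35, "tz": -1, "turn": 0},
])

```text
clock: 7.18
eef_pos: [654.9, 143.8, 699.5]
ee_rot: [0.846, 0.016, -0.45, 0.286]
contact_force: [0.4, -0.1, 0.3]
grip_width: -0.3
```

```bash
python3 s.py 600 90 640 14,45
```

```text
7.1833 [ 0.307  0.518  0.236 -0.421  1.794  1.199] [654.9 143.8 699.5] [ 0.4 -0.1  0.3] -0.3079937522126869
[[ 0.595  0.285 -0.752]
 [-0.23  -0.836 -0.498]
 [-0.771  0.469 -0.432]]
tilt 39.6 az -21.1
d [-54.9 -53.8 -59.5] units [1.02 0.06 3.75] rows 4.0 [0.255 0.015 0.938]
push [-0.291  0.633 -1.496] [-0.194  0.423 -1.   ]
```

>>> move_arm([
  {"fingers": 0, "tx": -0.3, "ty": 0.35, "tz": -1, "turn": 0},
  {"fingers": 0, "tx": -0.3, "ty": 0.35, "tz": -1, "turn": 0},
  {"fingers": 0, "tx": -0.3, "ty": 0.35, "tz": -1, "turn": 0},
  {"fingers": 0, "tx": -0.3, "ty": 0.35, "tz": -1, "turn": 0},
  {"fingers": 0, "tx": -0.3, "ty": 0.35, "tz": -1, "turn": 0},
])

```text
clock: 7.6
eef_pos: [666.2, 151.4, 713.6]
ee_rot: [0.863, 0.015, -0.413, 0.291]
contact_force: [-0.9, 0.3, 0.2]
grip_width: 0.2
```

>>> move_arm([
  {"fingers": 0, "tx": -0.2, "ty": 0.35, "tz": -1, "turn": 0},
  {"fingers": 0, "tx": -0.2, "ty": 0.35, "tz": -1, "turn": 0},
  {"fingers": 0, "tx": -0.2, "ty": 0.35, "tz": -1, "turn": 0},
  {"fingers": 0, "tx": -0.2, "ty": 0.35, "tz": -1, "turn": 0},
  {"fingers": 0, "tx": -0.2, "ty": 0.35, "tz": -1, "turn": 0},
])

```text
clock: 8.02
eef_pos: [678.8, 158.3, 727.2]
ee_rot: [0.878, 0.014, -0.376, 0.296]
contact_force: [-0.6, -0.0, 0.1]
grip_width: -0.0
```

>>> move_arm([
  {"fingers": 0, "tx": -0.1, "ty": 0.35, "tz": -1, "turn": 0},
  {"fingers": 0, "tx": -0.1, "ty": 0.35, "tz": -1, "turn": 0},
  {"fingers": 0, "tx": -0.1, "ty": 0.35, "tz": -1, "turn": 0},
  {"fingers": 0, "tx": -0.1, "ty": 0.35, "tz": -1, "turn": 0},
  {"fingers": 0, "tx": -0.1, "ty": 0.35, "tz": -1, "turn": 0},
])

```text
clock: 8.43
eef_pos: [692.9, 164.7, 740.0]
ee_rot: [0.892, 0.013, -0.338, 0.301]
contact_force: [0.8, 0.1, -0.3]
grip_width: 0.1
```

```bash
python3 s.py 600 90 640 14,45
```

```text
8.4333 [ 0.326  0.515  0.236 -0.43   1.558  1.21 ] [692.9 164.7 740. ] [ 0.8  0.1 -0.3] 0.0968364970776876
[[ 0.771  0.226 -0.595]
 [-0.18  -0.819 -0.545]
 [-0.611  0.528 -0.591]]
tilt 52.4 az -13.1
d [ -92.9  -74.7 -100. ] units [ 0.12 -0.5   6.2 ] rows 7.0 [ 0.017 -0.072  0.886]
push [ 0.11   0.641 -1.517] [ 0.072  0.423 -1.   ]
```

>>> move_arm([
  {"fingers": 0, "tx": 0.1, "ty": 0.35, "tz": -1, "turn": 0},
  {"fingers": 0, "tx": 0.1, "ty": 0.35, "tz": -1, "turn": 0},
  {"fingers": 0, "tx": 0.1, "ty": 0.35, "tz": -1, "turn": 0},
  {"fingers": 0, "tx": 0.1, "ty": 0.35, "tz": -1, "turn": 0},
  {"fingers": 0, "tx": 0.1, "ty": 0.35, "tz": -1, "turn": 0},
])

```text
clock: 8.85
eef_pos: [718.0, 168.5, 745.2]
ee_rot: [0.904, 0.012, -0.3, 0.305]
contact_force: [-0.3, -0.6, 0.1]
grip_width: 0.2
```

>>> move_arm([
  {"fingers": 0, "tx": 0.2, "ty": 0.35, "tz": -1, "turn": 0},
  {"fingers": 0, "tx": 0.2, "ty": 0.35, "tz": -1, "turn": 0},
  {"fingers": 0, "tx": 0.2, "ty": 0.35, "tz": -1, "turn": 0},
  {"fingers": 0, "tx": 0.2, "ty": 0.35, "tz": -1, "turn": 0},
  {"fingers": 0, "tx": 0.2, "ty": 0.35, "tz": -1, "turn": 0},
])

```text
clock: 9.27
eef_pos: [743.1, 172.0, 749.9]
ee_rot: [0.915, 0.011, -0.261, 0.308]
contact_force: [-0.4, 0.1, 0.2]
grip_width: 0.1
```

>>> move_arm([
  {"fingers": 0, "tx": 0.3, "ty": 0.35, "tz": -1, "turn": 0},
  {"fingers": 0, "tx": 0.3, "ty": 0.35, "tz": -1, "turn": 0},
  {"fingers": 0, "tx": 0.3, "ty": 0.35, "tz": -1, "turn": 0},
  {"fingers": 0, "tx": 0.3, "ty": 0.35, "tz": -1, "turn": 0},
  {"fingers": 0, "tx": 0.3, "ty": 0.35, "tz": -1, "turn": 0},
])

```text
clock: 9.68
eef_pos: [766.6, 175.4, 755.7]
ee_rot: [0.924, 0.01, -0.221, 0.311]
contact_force: [0.4, 0.8, -0.6]
grip_width: 0.0
```

>>> move_arm([
  {"fingers": 0, "tx": 0.35, "ty": 0.35, "tz": -1, "turn": 0},
  {"fingers": 0, "tx": 0.35, "ty": 0.35, "tz": -1, "turn": 0},
  {"fingers": 0, "tx": 0.35, "ty": 0.35, "tz": -1, "turn": 0},
  {"fingers": 0, "tx": 0.35, "ty": 0.35, "tz": -1, "turn": 0},
  {"fingers": 0, "tx": 0.35, "ty": 0.35, "tz": -1, "turn": 0},
])

```text
clock: 10.1
eef_pos: [783.4, 180.0, 765.8]
ee_rot: [0.932, 0.01, -0.181, 0.314]
contact_force: [0.0, -0.1, 0.2]
grip_width: 0.3
```

```bash
python3 s.py 600 90 640 14,45
```

```text
10.1 [ 0.29   0.585  0.236 -0.402  1.158  1.214] [783.4 180.  765.8] [ 0.  -0.1  0.2] 0.3072049135877758
[[ 0.934  0.131 -0.331]
 [-0.096 -0.803 -0.588]
 [-0.343  0.581 -0.738]]
tilt 69.9 az -5.8
d [-183.4  -90.  -125.8] units [-4.78 -1.    8.26] rows 9.0 [-0.531 -0.111  0.918]
push [ 0.63   0.6   -1.402] [ 0.449  0.428 -1.   ]
```

>>> move_arm([
  {"fingers": 0, "tx": -1, "ty": 0, "tz": 0, "turn": 0.95},
  {"fingers": 0, "tx": -1, "ty": 0, "tz": 0, "turn": 0.95},
  {"fingers": 0, "tx": -1, "ty": 0, "tz": 0, "turn": 0.95},
  {"fingers": 0, "tx": -1, "ty": 0, "tz": 0, "turn": 0.95},
  {"fingers": 0, "tx": -1, "ty": 0, "tz": 0, "turn": 0.95},
])

```text
clock: 10.52
eef_pos: [671.4, 193.0, 799.9]
ee_rot: [0.976, -0.03, -0.184, 0.11]
contact_force: [-0.2, 1.1, 0.3]
grip_width: -0.2
```

>>> move_arm([
  {"fingers": 0, "tx": -1, "ty": 0, "tz": 0, "turn": 0.95},
  {"fingers": 0, "tx": -1, "ty": 0, "tz": 0, "turn": 0.95},
  {"fingers": 0, "tx": -1, "ty": 0, "tz": 0, "turn": 0.95},
  {"fingers": 0, "tx": -1, "ty": 0, "tz": 0.5, "turn": 0},
  {"fingers": 0, "tx": -1, "ty": 0, "tz": 0.5, "turn": 0},
])

```text
clock: 10.93
eef_pos: [539.7, 205.9, 824.9]
ee_rot: [0.983, -0.053, -0.174, -0.023]
contact_force: [0.3, 0.5, 0.3]
grip_width: 0.2
```

```bash
python3 s.py 540 67 300
```

```text
10.9333 [ 0.541  0.051  0.8   -0.641  1.227  2.098] [539.7 205.9 824.9] [0.3 0.5 0.3] 0.24955223701720258
[[ 0.934 -0.112 -0.34 ]
 [-0.096 -0.993  0.063]
 [-0.345 -0.026 -0.938]]
tilt 69.8 az -5.9
d [ 3.000e-01 -1.389e+02 -5.249e+02] units [ 7.78  6.06 19.35] rows 20.0 [0.389 0.303 0.967]
```

>>> move_arm([
  {"fingers": 0, "tx": 0.4, "ty": 0.35, "tz": 1, "turn": 0},
  {"fingers": 0, "tx": 0.4, "ty": 0.35, "tz": 1, "turn": 0},
  {"fingers": 0, "tx": 0.4, "ty": 0.35, "tz": 1, "turn": 0},
  {"fingers": 0, "tx": 0.4, "ty": 0.35, "tz": 1, "turn": 0},
  {"fingers": 0, "tx": 0.4, "ty": 0.35, "tz": 1, "turn": 0},
])

```text
clock: 11.35
eef_pos: [530.9, 165.8, 695.1]
ee_rot: [0.985, -0.047, -0.164, -0.028]
contact_force: [0.5, 0.6, 0.1]
grip_width: 0.2
```

>>> move_arm([
  {"fingers": 0, "tx": 0.4, "ty": 0.35, "tz": 1, "turn": 0},
  {"fingers": 0, "tx": 0.4, "ty": 0.35, "tz": 1, "turn": 0},
  {"fingers": 0, "tx": 0.4, "ty": 0.35, "tz": 1, "turn": 0},
  {"fingers": 0, "tx": 0.4, "ty": 0.35, "tz": 1, "turn": 0},
  {"fingers": 0, "tx": 0.4, "ty": 0.35, "tz": 1, "turn": 0},
])

```text
clock: 11.77
eef_pos: [531.4, 125.6, 554.5]
ee_rot: [0.986, -0.044, -0.161, -0.029]
contact_force: [1.1, 0.9, 0.8]
grip_width: 0.3
```

>>> move_arm([
  {"fingers": 0, "tx": 0.4, "ty": 0.3, "tz": 1, "turn": 0},
  {"fingers": 0, "tx": 0.4, "ty": 0.3, "tz": 1, "turn": 0},
  {"fingers": 0, "tx": 0.4, "ty": 0.3, "tz": 1, "turn": 0},
  {"fingers": 0, "tx": 0.4, "ty": 0.3, "tz": 1, "turn": 0},
  {"fingers": 0, "tx": 0.4, "ty": 0.3, "tz": 1, "turn": 0},
])

```text
clock: 12.18
eef_pos: [532.7, 78.0, 425.9]
ee_rot: [0.984, -0.029, -0.172, -0.026]
contact_force: [1.1, 0.1, 0.8]
grip_width: -0.3
```

```bash
python3 s.py 540 67 300; python3 - <<'E'
from bench import r
import cv2
for n in ("wrist","scene","side"):
    im=r.snapshot(n);cv2.imwrite(f"pics/{n}1.png",im[:,:,::-1])
E
```

```text
12.1833 [ 0.172 -0.286  2.034 -0.881  0.274  2.554] [532.7  78.  425.9] [1.1 0.1 0.8] -0.25402858030878633
[[ 0.939 -0.066 -0.336]
 [-0.048 -0.997  0.061]
 [-0.339 -0.041 -0.94 ]]
tilt 70.2 az -2.9
d [   7.3  -11.  -125.9] units [2.01 0.63 4.61] rows 5.0 [0.401 0.125 0.921]
```

View pics/wrist1.png

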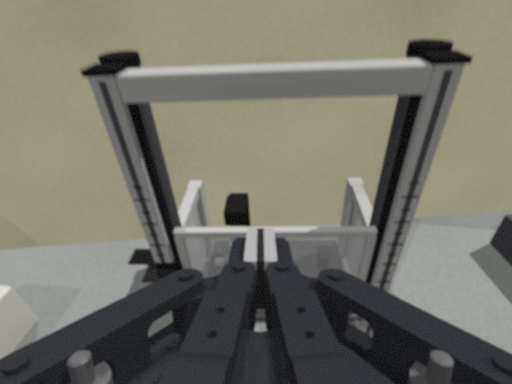

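View pics/side1.png

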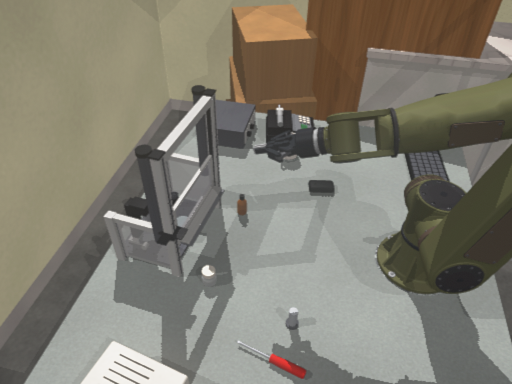

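>>> move_arm([
  {"fingers": 0, "tx": 0, "ty": 1, "tz": 0, "turn": 0},
  {"fingers": 0, "tx": 0, "ty": 1, "tz": 0, "turn": 0},
  {"fingers": 0, "tx": 0, "ty": 1, "tz": 0, "turn": 0},
  {"fingers": 0, "tx": 0, "ty": 1, "tz": 0, "turn": 0},
  {"fingers": 0, "tx": 0, "ty": 1, "tz": 0, "turn": 0},
])

```text
clock: 12.75
eef_pos: [528.9, 13.1, 426.5]
ee_rot: [0.984, -0.027, -0.177, -0.026]
contact_force: [-0.4, -0.2, -0.4]
grip_width: -0.1
```

```bash
python3 s.py 540 -120 420
```

```text
12.75 [-0.043 -0.329  2.058 -0.012  0.199  1.629] [528.9  13.1 426.5] [-0.4 -0.2 -0.4] -0.06004808405604529
[[ 0.936 -0.062 -0.346]
 [-0.043 -0.997  0.061]
 [-0.349 -0.043 -0.936]]
tilt 69.6 az -2.6
d [  11.1 -133.1   -6.5] units [ 0.73  5.29 -0.24] rows 6.0 [ 0.122  0.882 -0.04 ]
```

>>> move_arm([
  {"fingers": 0, "tx": 0, "ty": 1, "tz": 0, "turn": 0},
  {"fingers": 0, "tx": 0, "ty": 1, "tz": 0, "turn": 0},
  {"fingers": 0, "tx": 0, "ty": 1, "tz": 0, "turn": 0},
  {"fingers": 0, "tx": 0, "ty": 1, "tz": 0, "turn": 0},
  {"fingers": 0, "tx": 0, "ty": 1, "tz": 0, "turn": 0},
])

```text
clock: 13.17
eef_pos: [525.3, -60.1, 427.7]
ee_rot: [0.983, -0.023, -0.179, -0.025]
contact_force: [0.6, -0.1, -0.4]
grip_width: -0.1
```

```bash
python3 s.py 580 -150 240
```

```text
13.1667 [-0.293 -0.33   2.053  0.838  0.323  0.712] [525.3 -60.1 427.7] [ 0.6 -0.1 -0.4] -0.06149550157306957
[[ 0.935 -0.054 -0.351]
 [-0.036 -0.998  0.058]
 [-0.354 -0.042 -0.934]]
tilt 69.3 az -2.2
d [  54.7  -89.9 -187.7] units [4.83 3.78 6.04] rows 7.0 [0.69  0.54  0.863]
```

>>> move_arm([
  {"fingers": 0, "tx": 0.5, "ty": 0.4, "tz": 0.6, "turn": 0},
  {"fingers": 0, "tx": 0.5, "ty": 0.4, "tz": 0.6, "turn": 0},
  {"fingers": 0, "tx": 0.5, "ty": 0.4, "tz": 0.6, "turn": 0},
  {"fingers": 0, "tx": 0.5, "ty": 0.4, "tz": 0.6, "turn": 0},
  {"fingers": 0, "tx": 0.5, "ty": 0.4, "tz": 0.6, "turn": 0},
])

```text
clock: 13.58
eef_pos: [559.3, -104.5, 354.6]
ee_rot: [0.986, -0.017, -0.164, -0.02]
contact_force: [0.3, 0.5, 0.1]
grip_width: -0.1
```

>>> move_arm([
  {"fingers": 0, "tx": 0.5, "ty": 0.3, "tz": 0.6, "turn": 0},
  {"fingers": 0, "tx": 0.5, "ty": 0.3, "tz": 0.6, "turn": 0},
  {"fingers": 0, "tx": 0.5, "ty": 0.3, "tz": 0.6, "turn": 0},
  {"fingers": 0, "tx": 0.5, "ty": 0.3, "tz": 0.6, "turn": 0},
  {"fingers": 0, "tx": 0.5, "ty": 0.3, "tz": 0.6, "turn": 0},
])

```text
clock: 14.0
eef_pos: [602.1, -138.4, 273.1]
ee_rot: [0.988, -0.012, -0.15, -0.015]
contact_force: [0.3, 0.6, 0.2]
grip_width: -0.1
```

```bash
python3 s.py 580 60 240
```

```text
14.0 [-0.442  0.124  2.076  2.177  0.497 -0.773] [ 602.1 -138.4  273.1] [0.3 0.6 0.2] -0.13216175275545025
[[ 0.955 -0.028 -0.297]
 [-0.019 -0.999  0.033]
 [-0.297 -0.026 -0.954]]
tilt 72.7 az -1.1
d [-22.1 198.4 -33.1] units [-0.6  -7.87  1.79] rows 8.0 [-0.075 -0.984  0.224]
```

>>> move_arm([
  {"fingers": 0, "tx": -0.1, "ty": -0.8, "tz": 0.5, "turn": 0},
  {"fingers": 0, "tx": -0.1, "ty": -0.8, "tz": 0.5, "turn": 0},
  {"fingers": 0, "tx": -0.1, "ty": -0.8, "tz": 0.5, "turn": 0},
  {"fingers": 0, "tx": -0.1, "ty": -0.8, "tz": 0.5, "turn": 0},
  {"fingers": 0, "tx": -0.1, "ty": -0.8, "tz": 0.5, "turn": 0},
])

```text
clock: 14.42
eef_pos: [583.0, -33.6, 227.6]
ee_rot: [0.99, -0.01, -0.138, -0.012]
contact_force: [0.2, 0.3, 0.7]
grip_width: -0.2
```

>>> move_arm([
  {"fingers": 0, "tx": -0.1, "ty": -0.8, "tz": 0.2, "turn": 0},
  {"fingers": 0, "tx": -0.1, "ty": -0.8, "tz": 0.2, "turn": 0},
  {"fingers": 0, "tx": -0.1, "ty": -0.8, "tz": 0.2, "turn": 0},
  {"fingers": 0, "tx": -0.1, "ty": -0.8, "tz": 0.2, "turn": 0},
  {"fingers": 0, "tx": -0.1, "ty": -0.8, "tz": 0.2, "turn": 0},
])

```text
clock: 14.83
eef_pos: [571.8, 77.4, 219.4]
ee_rot: [0.992, -0.005, -0.126, -0.011]
contact_force: [0.9, -1.4, 0.1]
grip_width: -0.4
```

```bash
python3 s.py 590 60 180;  python3 - <<'E'
from bench import r
import cv2
for n in ("wrist","scene","side"):
    im=r.snapshot(n);cv2.imwrite(f"pics/{n}2.png",im[:,:,::-1])
E
```

```text
14.8333 [ 0.126  0.17   2.235  3.376  0.592 -1.711] [571.8  77.4 219.4] [ 0.9 -1.4  0.1] -0.3536312878808956
[[ 0.968 -0.014 -0.249]
 [-0.008 -1.     0.024]
 [-0.25  -0.021 -0.968]]
tilt 75.5 az -0.5
d [ 18.2 -17.4 -39.4] units [1.1  0.72 1.33] rows 2.0 [0.551 0.36  0.664]
```

View pics/wrist2.png

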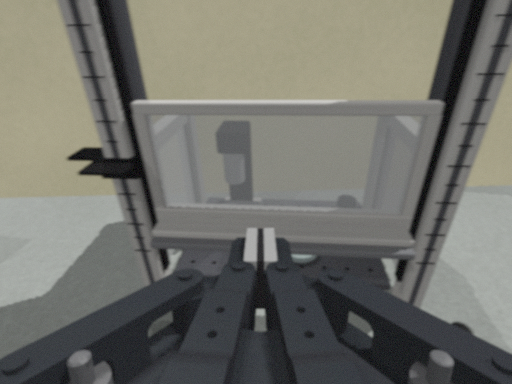

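View pics/side2.png

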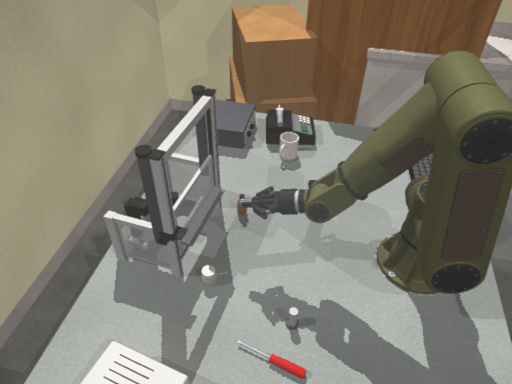

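```bash
python3 - <<'E'
import cv2
I=cv2.imread("pics/wrist2.png")
for k,(x,y,w,h,s) in {"a":(60,140,110,150,4),"b":(330,200,110,110,5)}.items():
    b=cv2.resize(I[y:y+h,x:x+w],None,fx=s,fy=s,interpolation=cv2.INTER_CUBIC)
    for i in range(0,w,10): cv2.line(b,(i*s,0),(i*s,6),(0,0,255),1);cv2.putText(b,str(x+i),(i*s,16),0,.35,(0,0,255),1)
    for i in range(0,h,10): cv2.line(b,(0,i*s),(6,i*s),(0,0,255),1);cv2.putText(b,str(y+i),(7,i*s+4),0,.35,(0,0,255),1)
    cv2.imwrite(f"pics/w2{k}.png",b)
E
```

```text
(no output)
```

View pics/w2a.png

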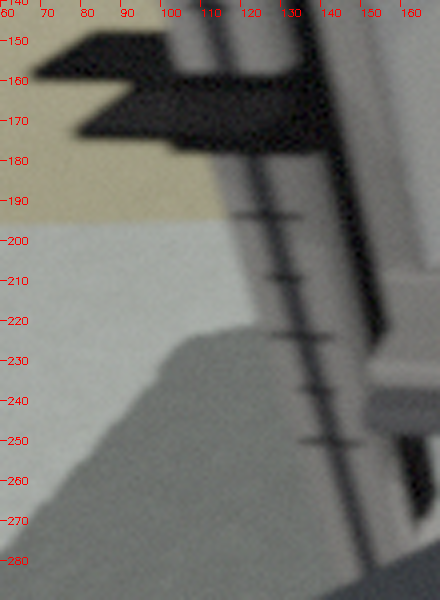

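View pics/w2b.png

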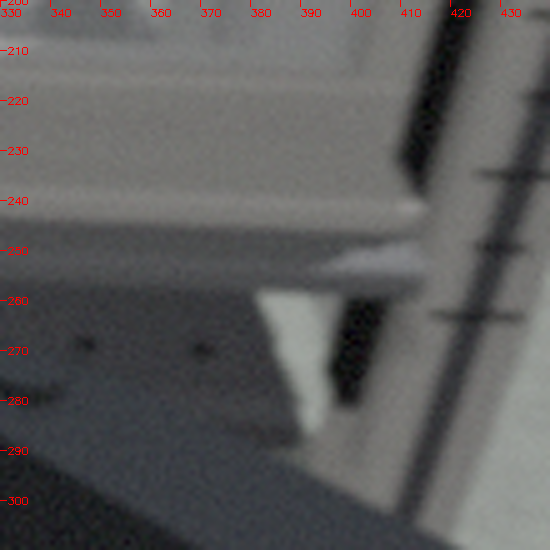

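```bash
cat >> h.py <<'E'
from scipy.spatial.transform import Rotation as Rot
WC=r.get_calibration("wrist")
def wproj(pose,X):
    q,pos=pose;M=np.eye(4);M[:3,:3]=Rot.from_quat(q).as_matrix();M[:3,3]=pos
    T=np.linalg.inv(M@WC["tool_from_camera"]);X=np.atleast_2d(X);p=(T[:3,:3]@X.T).T+T[:3,3];u=(WC["mtx"]@p.T).T;return u[:,:2]/u[:,2:]
E
cat > fit.py <<'E'
from h import *
from scipy.optimize import least_squares
o=r.get_obs();W=(o['ee_rot'],o['eef_pos'])
P=[("postbot",lambda p:(-14,179,0),(196.5,260),(182,276),None),
("lipFL",lambda p:(-48,135,85+p[3]),(204.5,237),(190.5,245.5),(151,247)),
("lipFR",lambda p:(-48,-135,85+p[3]),(235.5,184.5),(223.3,192),(413.5,258)),
("plFR",lambda p:(-47,p[6],p[4]+2),(200.2,225.5),(187.6,228.5),None),
("plFL",lambda p:(-47,p[5],p[4]+2),None,None,(78.5,173)),
]
def f(p):
    e=[]
    for n,m,a,b,c in P:
        X=G(p,m(p))
        if a:e+=[proj("scene",X)[0]-a,proj("side",X)[0]-b]
        if c:e+=[(wproj(W,X)[0]-c)*1.0]
    return np.array(e)
o=least_squares(lambda p:f(p).ravel(),[734,51,-.086,18,190,187,143],loss="soft_l1",x_scale=[10,10,.1,10,10,10,10])
np.save("fit.npy",o.x);print(o.x.round(3));print(f(o.x).round(1).tolist())
import sys
p=o.x
for n,S in (("wrist",lambda X:wproj(W,X)),("side",lambda X:proj("side",X)),("scene",lambda X:proj("scene",X))):
    k=4 if n!="wrist" else 2; I=cv2.resize(cv2.imread(f"pics/{n}2.png"),None,fx=k,fy=k,interpolation=cv2.INTER_CUBIC)
    def box(x0,x1,y0,y1,z0,z1,col):
        V=[(x,y,z) for x in(x0,x1) for y in(y0,y1) for z in(z0,z1)];Q=S(G(p,V))*k+k/2
        for i in range(8):
            for j in(1,2,4):
                if not i&j: cv2.line(I,tuple(Q[i].astype(int)),tuple(Q[i|j].astype(int)),col,1,cv2.LINE_AA)
    for y in(165,-165): box(-14,14,y-14,y+14,0,470,(0,255,255))
    box(-48,-8,-135,135,85+p[3],93+p[3],(0,255,0))
    h=p[4];box(-47,27,143,187,h-2,h+2,(255,0,0));box(-47,-3,128,202,h-2,h+2,(0,0,255))
    x,y,w,h=(0,100,300,200) if n=="wrist" else (130,80,120,200) if n=="scene" else (110,85,120,200)
    cv2.imwrite(f"pics/ov_{n}.png",I[y*k:(y+h)*k,x*k:(x+w)*k][:790])
E
python3 fit.py; python3 -c "
import cv2,numpy as np
a=cv2.imread('pics/ov_scene.png');b=cv2.imread('pics/ov_side.png');h=min(len(a),len(b));cv2.imwrite('pics/ov2.png',cv2.resize(np.hstack([a[:h],b[:h]]),None,fx=.75,fy=.75))"
```

```text
[ 7.32389e+02  5.69030e+01 -9.50000e-02  2.63540e+01  1.96319e+02
  1.87609e+02  1.41789e+02]
[[-2.0, 1.9], [-3.6, 1.1], [0.4, 1.2], [0.4, 1.1], [0.2, 0.2], [1.4, -3.0], [-0.4, -1.4], [0.3, -0.1], [0.4, -0.2], [-0.6, 0.0], [-0.0, 0.0]]
```

View pics/ov_wrist.png

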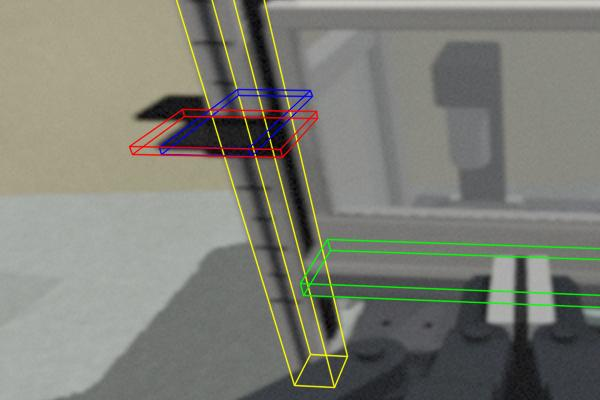

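View pics/ov2.png

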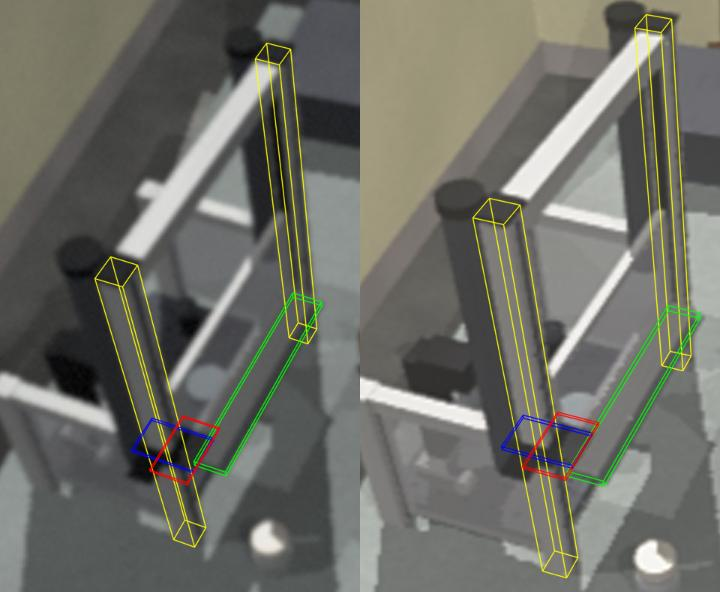

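```bash
cat > fit2.py <<'E'
from h import *
from scipy.optimize import least_squares
W=(np.array(r.get_obs()['ee_rot']),r.get_obs()['eef_pos'])
S={"w":lambda X:wproj(W,X)[0],"scene":lambda X:proj("scene",X)[0],"side":lambda X:proj("side",X)[0]}
L=[("w",165,[(114,150),(127.5,200),(133,224),(141,250),(150,280)]),("w",-165,[(436.5,222),(428.5,250),(424,263),(411.5,300)]),
("scene",165,[(175,175),(196.5,255)]),("side",165,[(167.6,182),(181.5,270)])]
# point: (cam, model, obs)
P=[("w",lambda p:(-48,135,85+p[3]),(151,247)),("w",lambda p:(-48,-135,85+p[3]),(413.5,258)),
("scene",lambda p:(-48,135,85+p[3]),(204.5,237)),("side",lambda p:(-48,135,85+p[3]),(190.5,245.5)),
("side",lambda p:(-48,-135,85+p[3]),(223.3,192)),
("w",lambda p:(-47,p[5],p[4]+2),(78.5,173)),
("scene",lambda p:(-47,p[6],p[4]+2),(200.2,225.5)),("side",lambda p:(-47,p[6],p[4]+2),(187.6,228.5))]
def f(p):
    e=[]
    for c,y,pts in L:
        a=S[c](G(p,(-14,y,0)));b=S[c](G(p,(-14,y,300)));d=(b-a)/np.linalg.norm(b-a);n=np.array([-d[1],d[0]])
        e+=[(np.array(q)-a)@n for q in pts]
    for c,m,q in P: e+=list(S[c](G(p,m(p)))-q)
    return np.array(e)
o=least_squares(f,[734,51,-.086,18,190,187,143],loss="soft_l1",x_scale=[10,10,.1,10,10,10,10])
print(o.x.round(3));print(f(o.x).round(1).tolist());np.save("fit.npy",o.x)
J=o.jac;print('sd',np.sqrt(np.diag(np.linalg.inv(J.T@J))).round(2))
E
python3 fit2.py; sed -i 's/^o=least.*$/class O:x=np.load("fit.npy")\no=O()/; s/^np.save.*$//; s/^import sys//' fit.py; python3 fit.py; python3 -c "
import cv2,numpy as np
a=cv2.imread('pics/ov_scene.png');b=cv2.imread('pics/ov_side.png');h=min(len(a),len(b));cv2.imwrite('pics/ov2.png',cv2.resize(np.hstack([a[:h],b[:h]]),None,fx=.75,fy=.75))"
```

```text
[ 7.29109e+02  5.81370e+01 -9.30000e-02  2.91410e+01  1.98456e+02
  1.83626e+02  1.42860e+02]
[0.8, -0.1, -1.4, -1.0, -0.7, -0.9, 0.6, 0.5, 0.7, 0.3, 0.5, 1.9, 0.9, -2.5, 0.4, 1.3, -0.1, 1.2, 1.3, 1.3, 1.0, 0.3, -1.7, 0.0, -0.2, 1.0, 0.3, 0.2, 0.3]
sd [0.77 0.71 0.01 1.22 1.23 1.35 3.14]
```

View pics/ov_wrist.png

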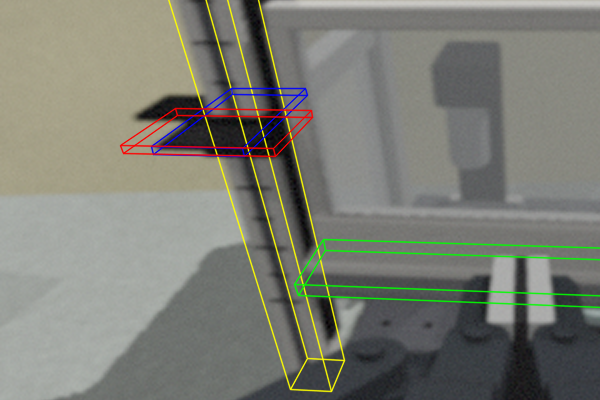

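View pics/ov2.png

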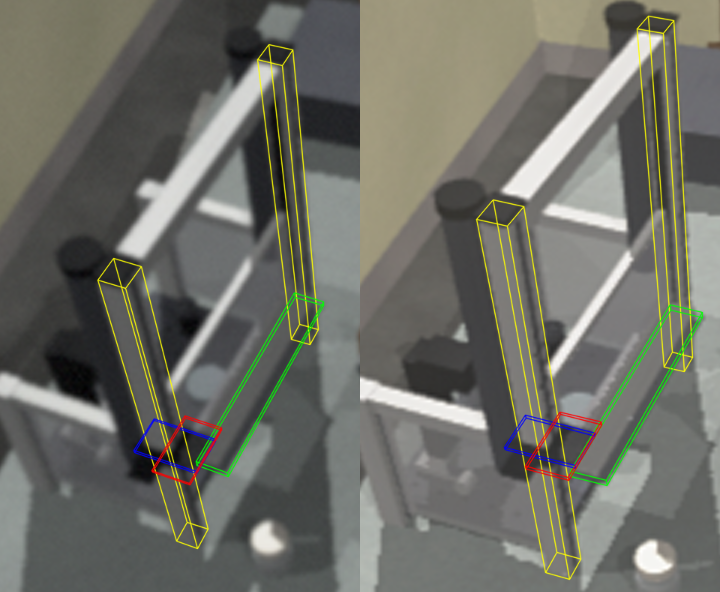

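>>> move_arm([
  {"fingers": 0, "tx": 0.4, "ty": 0.1, "tz": 0.8, "turn": 0},
  {"fingers": 0, "tx": 0.4, "ty": 0.1, "tz": 0.8, "turn": 0},
  {"fingers": 0, "tx": 0.4, "ty": 0.1, "tz": 0.8, "turn": 0},
  {"fingers": 0, "tx": 0.4, "ty": 0.1, "tz": 0.8, "turn": 0},
  {"fingers": 0, "tx": 0.4, "ty": 0.1, "tz": 0.8, "turn": 0},
])

```text
clock: 15.4
eef_pos: [604.1, 69.5, 120.2]
ee_rot: [0.994, 0.0, -0.111, -0.013]
contact_force: [0.6, 0.3, 1.0]
grip_width: -0.2
```

```bash
python3 s.py 610 62 58;python3 - <<'E'
from bench import r
import cv2
for n in ("wrist","side"):
    im=r.snapshot(n);cv2.imwrite(f"pics/{n}3.png",im[:,:,::-1])
E
```

```text
15.4 [ 0.087  0.505  2.17   3.248  0.883 -1.592] [604.1  69.5 120.2] [0.6 0.3 1. ] -0.17641420962463591
[[ 0.975 -0.003 -0.221]
 [ 0.003 -1.     0.027]
 [-0.221 -0.027 -0.975]]
tilt 77.2 az 0.2
d [  5.9  -7.5 -62.2] units [0.78 0.37 2.37] rows 3.0 [0.26  0.122 0.789]
```

View pics/wrist3.png

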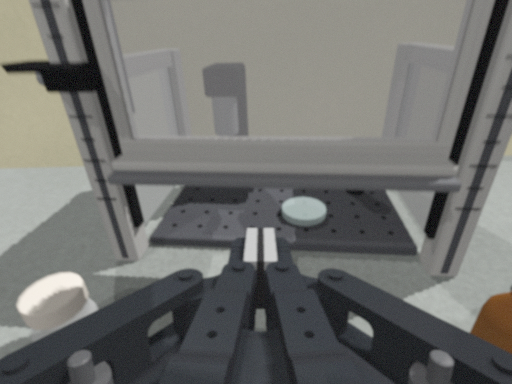

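View pics/side3.png

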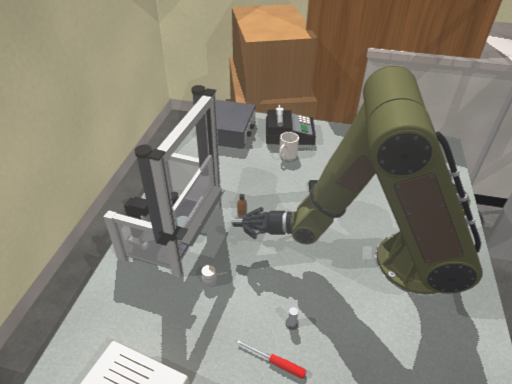

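```bash
python3 - <<'E'
import cv2
I=cv2.imread("pics/wrist3.png")
x,y,w,h,s=0,40,130,80,6
b=cv2.resize(I[y:y+h,x:x+w],None,fx=s,fy=s,interpolation=cv2.INTER_CUBIC)
b=cv2.convertScaleAbs(b,alpha=1.8,beta=10)
for i in range(0,w,10): cv2.line(b,(i*s,0),(i*s,6),(0,0,255),1);cv2.putText(b,str(x+i),(i*s,16),0,.35,(0,0,255),1)
for i in range(0,h,10): cv2.line(b,(0,i*s),(6,i*s),(0,0,255),1);cv2.putText(b,str(y+i),(7,i*s+4),0,.35,(0,0,255),1)
cv2.imwrite("pics/w3a.png",b)
I=cv2.imread("pics/wrist2.png")
x,y,w,h,s=60,140,100,60,7
b=cv2.resize(I[y:y+h,x:x+w],None,fx=s,fy=s,interpolation=cv2.INTER_CUBIC);b=cv2.convertScaleAbs(b,alpha=2.5,beta=20);cv2.imwrite("pics/w2c.png",b)
E
```

```text
(no output)
```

View pics/w3a.png

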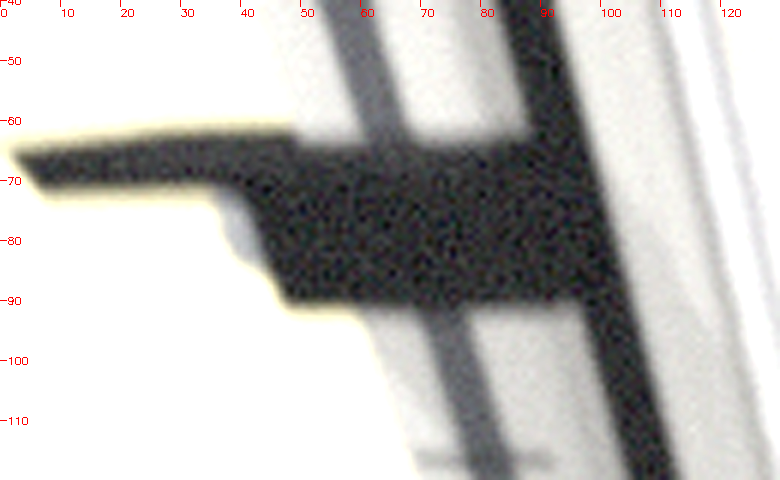

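View pics/w2c.png

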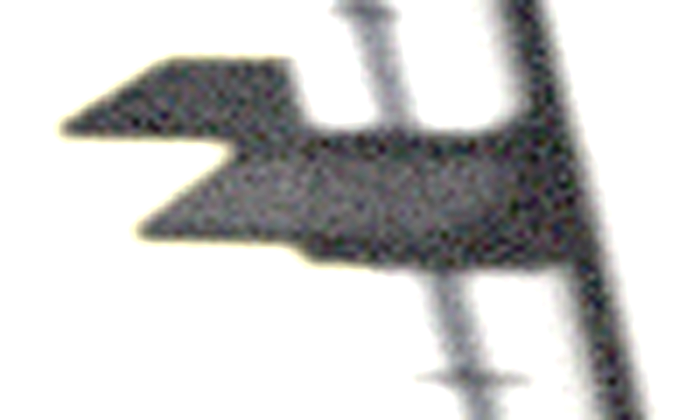

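```bash
python3 - <<'E'
from h import *
p=np.load("fit.npy")
M2=([[.968,-.014,-.249],[-.008,-1,.024],[-.25,-.021,-.968]],[571.8,77.4,219.4]);M3=([[.975,-.003,-.221],[.003,-1,.027],[-.221,-.027,-.975]],[604.1,69.5,120.2])
for h in (185,198):
  for x,y in((-47,143),(-47,187),(-47,202),(-14,187),(-14,179),(-3,202),(27,187),(14,202)):
    X=G(p,(x,y,h)); print(h,x,y,[wproj((Rot.from_matrix(m).as_quat(),np.array(t)),X)[0].round(0).tolist() for m,t in(M2,M3)],proj("side",X)[0].round(),proj("scene",X)[0].round())
E
```

```text
185 -47 143 [[124.0, 189.0], [63.0, 90.0]] [188. 232.] [202. 228.]
185 -47 187 [[80.0, 188.0], [5.0, 91.0]] [182. 243.] [196. 239.]
185 -47 202 [[65.0, 188.0], [-15.0, 91.0]] [180. 247.] [193. 243.]
185 -14 187 [[99.0, 173.0], [39.0, 84.0]] [171. 241.] [186. 236.]
185 -14 179 [[106.0, 173.0], [48.0, 84.0]] [173. 239.] [187. 234.]
185 -3 202 [[91.0, 168.0], [32.0, 82.0]] [165. 243.] [181. 239.]
185 27 187 [[118.0, 157.0], [72.0, 77.0]] [158. 237.] [175. 232.]
185 14 202 [[99.0, 161.0], [47.0, 79.0]] [160. 242.] [176. 237.]
198 -47 143 [[121.0, 177.0], [56.0, 70.0]] [188. 229.] [201. 226.]
198 -47 187 [[75.0, 176.0], [-4.0, 72.0]] [181. 240.] [195. 237.]
198 -47 202 [[60.0, 176.0], [-23.0, 72.0]] [179. 244.] [193. 241.]
198 -14 187 [[95.0, 161.0], [33.0, 66.0]] [171. 238.] [186. 234.]
198 -14 179 [[102.0, 161.0], [42.0, 66.0]] [172. 236.] [187. 232.]
198 -3 202 [[87.0, 157.0], [26.0, 65.0]] [165. 240.] [180. 237.]
198 27 187 [[115.0, 146.0], [67.0, 61.0]] [158. 234.] [174. 230.]
198 14 202 [[96.0, 151.0], [41.0, 63.0]] [159. 239.] [176. 235.]
```

>>> move_arm([
  {"fingers": 0, "tx": 0.3, "ty": 0.12, "tz": 0.8, "turn": 0},
  {"fingers": 0, "tx": 0.3, "ty": 0.12, "tz": 0.8, "turn": 0},
  {"fingers": 0, "tx": 0.3, "ty": 0.12, "tz": 0.8, "turn": 0},
  {"fingers": 0, "tx": 0, "ty": 0, "tz": 0, "turn": 0},
])

```text
clock: 15.83
eef_pos: [616.0, 61.4, 59.8]
ee_rot: [0.994, 0.0, -0.108, -0.014]
contact_force: [0.3, 0.0, -0.5]
grip_width: 0.1
```

```bash
python3 s.py 665 62 58;python3 - <<'E'
from bench import r
import cv2
for n in ("wrist","side"):
    im=r.snapshot(n);cv2.imwrite(f"pics/{n}4.png",im[:,:,::-1])
E
```

```text
15.8333 [ 0.063  0.691  2.113  3.21   1.017 -1.565] [616.   61.4  59.8] [ 0.3  0.  -0.5] 0.11019799691371454
[[ 0.977 -0.003 -0.215]
 [ 0.003 -1.     0.028]
 [-0.215 -0.028 -0.976]]
tilt 77.6 az 0.2
d [49.   0.6 -1.8] units [ 1.93 -0.03 -0.35] rows 2.0 [ 0.965 -0.014 -0.176]
```

View pics/wrist4.png

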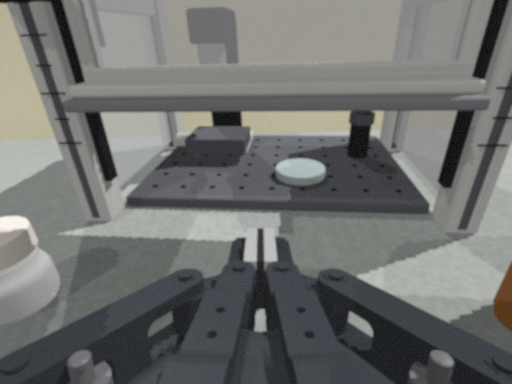

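>>> move_arm([
  {"fingers": 0, "tx": 0.87, "ty": 0, "tz": -0.19, "turn": 0},
  {"fingers": 0, "tx": 0.87, "ty": 0, "tz": -0.19, "turn": 0},
  {"fingers": 0, "tx": 0.87, "ty": 0, "tz": -0.19, "turn": 0},
  {"fingers": 0, "tx": 0.87, "ty": 0, "tz": -0.19, "turn": 0},
  {"fingers": 0, "tx": 0, "ty": 0, "tz": 0, "turn": 0},
])

```text
clock: 16.35
eef_pos: [710.8, 62.9, 77.9]
ee_rot: [0.995, 0.001, -0.1, -0.014]
contact_force: [0.5, -0.5, -0.1]
grip_width: 0.4
```

```bash
python3 s.py 705 62 90;python3 - <<'E'
from bench import r
import cv2
for n in ("wrist","side"):
    im=r.snapshot(n);cv2.imwrite(f"pics/{n}5.png",im[:,:,::-1])
E
```

```text
16.35 [ 0.053  0.738  1.88   3.203  0.848 -1.573] [710.8  62.9  77.9] [ 0.5 -0.5 -0.1] 0.3687018047709389
[[ 0.98  -0.    -0.2  ]
 [ 0.006 -1.     0.028]
 [-0.2   -0.029 -0.979]]
tilt 78.5 az 0.3
d [-5.8 -0.9 12.1] units [-0.32  0.02 -0.43] rows 1.0 [-0.323  0.022 -0.429]
```

View pics/wrist5.png

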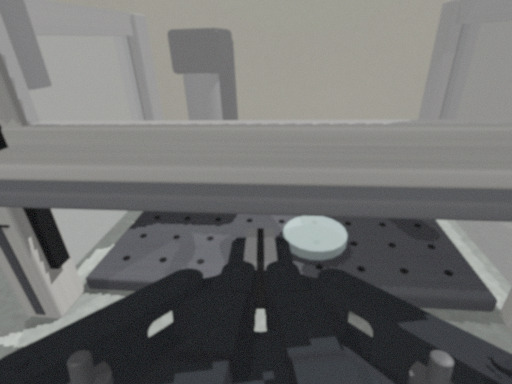

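View pics/side5.png

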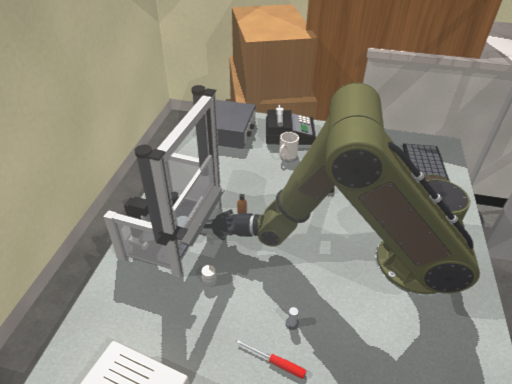

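>>> move_arm([
  {"fingers": 0, "tx": -0.08, "ty": 0, "tz": -0.15, "turn": 0},
  {"fingers": 0, "tx": -0.08, "ty": 0, "tz": -0.15, "turn": 0},
  {"fingers": 0, "tx": -0.08, "ty": 0, "tz": -0.15, "turn": 0},
  {"fingers": 0, "tx": -0.08, "ty": 0, "tz": -0.15, "turn": 0},
  {"fingers": 0, "tx": -0.08, "ty": 0, "tz": -0.15, "turn": 0},
])

```text
clock: 16.87
eef_pos: [698.6, 62.9, 100.2]
ee_rot: [0.995, 0.002, -0.103, -0.014]
contact_force: [1.7, 1.3, -4.9]
grip_width: 0.1
```

```bash
python3 s.py 705 62 120
```

```text
16.8667 [ 0.054  0.671  1.924  3.204  0.819 -1.575] [698.6  62.9 100.2] [ 1.7  1.3 -4.9] 0.0801174870811165
[[ 0.979  0.001 -0.204]
 [ 0.007 -1.     0.028]
 [-0.204 -0.029 -0.979]]
tilt 78.2 az 0.4
d [ 6.4 -0.9 19.8] units [ 0.09  0.01 -0.83] rows 1.0 [ 0.088  0.013 -0.827]
```

>>> move_arm([
  {"fingers": 0, "tx": -0.02, "ty": 0, "tz": -0.2, "turn": 0},
  {"fingers": 0, "tx": -0.03, "ty": 0, "tz": -0.25, "turn": 0},
  {"fingers": 0, "tx": -0.03, "ty": 0, "tz": -0.25, "turn": 0},
  {"fingers": 0, "tx": -0.03, "ty": 0, "tz": -0.25, "turn": 0},
  {"fingers": 0, "tx": -0.02, "ty": 0, "tz": -0.2, "turn": 0},
])

```text
clock: 17.28
eef_pos: [699.0, 62.7, 128.4]
ee_rot: [0.994, 0.003, -0.107, -0.014]
contact_force: [-4.5, 0.6, -4.5]
grip_width: -0.1
```

```bash
python3 s.py 705 62 175;python3 - <<'E'
from bench import r
import cv2
for n in ("wrist","side"):
    im=r.snapshot(n);cv2.imwrite(f"pics/{n}6.png",im[:,:,::-1])
E
```

```text
17.2833 [ 0.052  0.601  1.932  3.205  0.749 -1.579] [699.   62.7 128.4] [-4.5  0.6 -4.5] -0.14459563123771735
[[ 0.977  0.002 -0.213]
 [ 0.008 -1.     0.027]
 [-0.213 -0.028 -0.977]]
tilt 77.7 az 0.5
d [ 6.  -0.7 46.6] units [-0.16 -0.02 -1.87] rows 2.0 [-0.081 -0.012 -0.937]
```

View pics/wrist6.png

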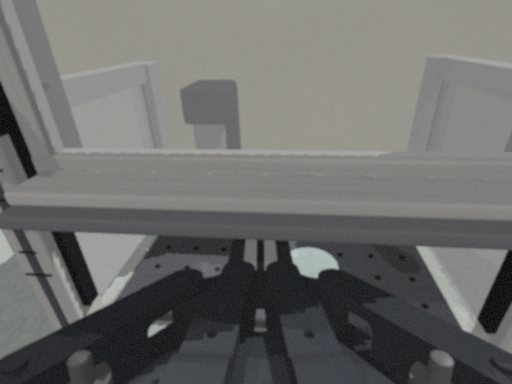

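View pics/side6.png

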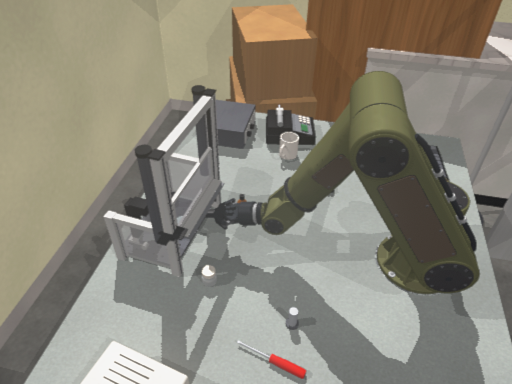

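```bash
python3 - <<'E'
import cv2,numpy as np
def z(n,x,y,w,h,s):
    b=cv2.resize(cv2.imread(f"pics/{n}.png")[y:y+h,x:x+w],None,fx=s,fy=s,interpolation=cv2.INTER_CUBIC);b=cv2.convertScaleAbs(b,alpha=1.4,beta=0)
    for i in range(0,w,10): cv2.line(b,(i*s,0),(i*s,6),(0,0,255),1);cv2.putText(b,str(x+i),(i*s,16),0,.3,(0,0,255),1)
    for i in range(0,h,10): cv2.line(b,(0,i*s),(6,i*s),(0,0,255),1);cv2.putText(b,str(y+i),(7,i*s+4),0,.3,(0,0,255),1)
    return b
a=np.hstack([z("wrist3",95,130,70,60,5),z("wrist3",410,130,70,60,5)]);b=np.hstack([z("wrist4",50,60,70,60,5),z("wrist4",440,60,70,60,5)])
cv2.imwrite("pics/z1.png",np.vstack([a,b]))
E
```

```text
(no output)
```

View pics/z1.png

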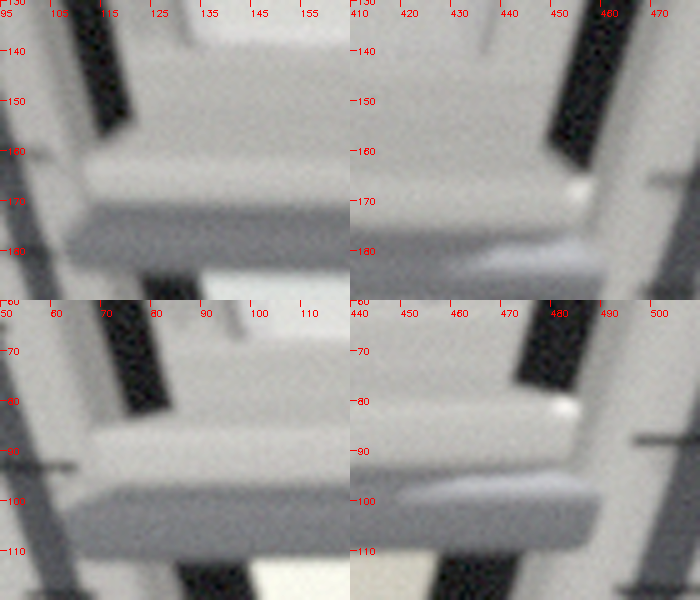

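```bash
cat > fit3.py <<'E'
from h import *
from scipy.optimize import least_squares
def q(m):return Rot.from_matrix(np.array(m)).as_quat()
PS={2:(q([[.968,-.014,-.249],[-.008,-1,.024],[-.25,-.021,-.968]]),[571.8,77.4,219.4]),3:(q([[.975,-.003,-.221],[.003,-1,.027],[-.221,-.027,-.975]]),[604.1,69.5,120.2]),4:(q([[.977,-.003,-.215],[.003,-1,.028],[-.215,-.028,-.976]]),[616,61.4,59.8])}
lf=lambda p:(-48,135,85+p[3]);rf=lambda p:(-48,-135,85+p[3]);pl=lambda p:(-47,p[5],p[4])
P=[(2,lf,(151.5,247)),(2,rf,(413.5,258)),(3,lf,(109,183.5)),(3,rf,(461,189)),(4,lf,(65,111)),(4,rf,(487.5,109.5)),
 (2,pl,(79,173)),(3,pl,(4,68.5))]
L=[(2,165,[(114,150),(127.5,200),(133,224),(141,250),(150,280)]),(2,-165,[(436.5,222),(428.5,250),(424,263),(411.5,300)])]
def f(p):
    e=[]
    for c,y,pts in L:
        a=wproj(PS[c],G(p,(-14,y,0)))[0];b=wproj(PS[c],G(p,(-14,y,300)))[0];d=(b-a)/np.linalg.norm(b-a);n=np.array([-d[1],d[0]])
        e+=[(np.array(k)-a)@n for k in pts]
    for c,m,k in P:e+=list(wproj(PS[c],G(p,m(p)))[0]-k)
    return np.array(e)
o=least_squares(f,[730,58,-.09,28,198,185],loss="soft_l1",x_scale=[10,10,.1,10,10,10])
print(o.x.round(3));print(f(o.x).round(1).tolist())
for s in(150,): pass
E
python3 fit3.py
```

```text
[ 7.30553e+02  5.56340e+01 -9.20000e-02  2.79010e+01  1.99895e+02
  1.84739e+02]
[-1.1, -1.8, -3.1, -2.5, -2.1, -1.3, 0.2, 0.2, 0.3, -0.6, 1.4, 2.0, 0.0, -2.9, -0.3, -1.1, -0.1, -2.8, 1.5, -0.4, -0.6, 1.1, 0.7, -0.7, -0.3]
```

>>> move_arm([
  {"fingers": 0, "tx": -0.03, "ty": 0, "tz": -0.25, "turn": 0},
  {"fingers": 0, "tx": -0.03, "ty": 0, "tz": -0.35, "turn": 0},
  {"fingers": 0, "tx": -0.03, "ty": 0, "tz": -0.35, "turn": 0},
  {"fingers": 0, "tx": -0.03, "ty": 0, "tz": -0.3, "turn": 0},
  {"fingers": 0, "tx": -0.02, "ty": 0, "tz": -0.2, "turn": 0},
])

```text
clock: 17.8
eef_pos: [702.8, 61.5, 165.4]
ee_rot: [0.994, 0.003, -0.109, -0.014]
contact_force: [-4.1, 1.2, -4.0]
grip_width: -0.0
```

```bash
python3 s.py 620 62 150
```

```text
17.8 [ 0.049  0.523  1.926  3.207  0.66  -1.585] [702.8  61.5 165.4] [-4.1  1.2 -4. ] -0.015213846843195369
[[ 0.976  0.002 -0.217]
 [ 0.008 -1.     0.027]
 [-0.217 -0.028 -0.976]]
tilt 77.5 az 0.5
d [-82.8   0.5 -15.4] units [-3.1  -0.01  1.32] rows 4.0 [-0.775 -0.002  0.33 ]
```

>>> move_arm([
  {"fingers": 0, "tx": 0, "ty": 0, "tz": 0.7, "turn": 0},
  {"fingers": 0, "tx": -0.9, "ty": 0, "tz": 0.3, "turn": 0},
  {"fingers": 0, "tx": -1, "ty": -0.2, "tz": 0.3, "turn": 0},
  {"fingers": 0, "tx": -1, "ty": -0.3, "tz": 0.3, "turn": 0},
  {"fingers": 0, "tx": -1, "ty": -0.3, "tz": 0.3, "turn": 0},
])

```text
clock: 18.22
eef_pos: [600.7, 80.1, 149.2]
ee_rot: [0.995, 0.0, -0.099, -0.015]
contact_force: [-0.3, -0.4, -0.1]
grip_width: -0.4
```

```bash
python3 s.py 700 62 150;python3 - <<'E'
from bench import r
import cv2
for n in ("wrist","side"):
    im=r.snapshot(n);cv2.imwrite(f"pics/{n}7.png",im[:,:,::-1])
E
```

```text
18.2167 [ 0.117  0.437  2.182  3.29   0.853 -1.616] [600.7  80.1 149.2] [-0.3 -0.4 -0.1] -0.40838668206158485
[[ 0.98  -0.002 -0.197]
 [ 0.003 -1.     0.029]
 [-0.197 -0.029 -0.98 ]]
tilt 78.6 az 0.2
d [ 99.3 -18.1   0.8] units [ 3.88  0.71 -0.84] rows 4.0 [ 0.971  0.179 -0.209]
```

View pics/wrist7.png

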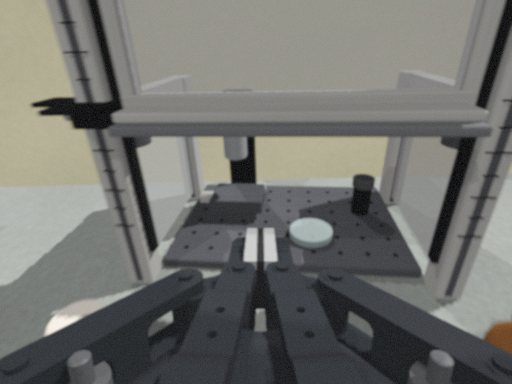

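Good view: marker plate near (40–110, 98–125), lip near rows 122–136. Enlarge.

```bash
python3 - <<'E'
import cv2,numpy as np
x,y,w,h,s=25,85,130,65,6
b=cv2.resize(cv2.imread("pics/wrist7.png")[y:y+h,x:x+w],None,fx=s,fy=s,interpolation=cv2.INTER_CUBIC);b=cv2.convertScaleAbs(b,alpha=2,beta=10)
for i in range(5,w,10): cv2.line(b,(i*s,0),(i*s,6),(0,0,255),1);cv2.putText(b,str(x+i),(i*s,16),0,.35,(0,0,255),1)
for i in range(5,h,10): cv2.line(b,(0,i*s),(6,i*s),(0,0,255),1);cv2.putText(b,str(y+i),(7,i*s+4),0,.35,(0,0,255),1)
c=cv2.resize(cv2.imread("pics/wrist7.png")[100:145,420:510],None,fx=5,fy=5,interpolation=cv2.INTER_CUBIC)
for i in range(0,45,10): cv2.line(c,(0,i*5),(6,i*5),(0,0,255),1);cv2.putText(c,str(100+i),(7,i*5+4),0,.35,(0,0,255),1)
for i in range(0,90,10): cv2.line(c,(i*5,0),(i*5,6),(0,0,255),1);cv2.putText(c,str(420+i),(i*5,16),0,.35,(0,0,255),1)
o=np.zeros((600,780,3),np.uint8);o[:390]=b[:390];o[390:590,:450]=c[:200];cv2.imwrite("pics/z7.png",o)
E
```

```text
(no output)
```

View pics/z7.png

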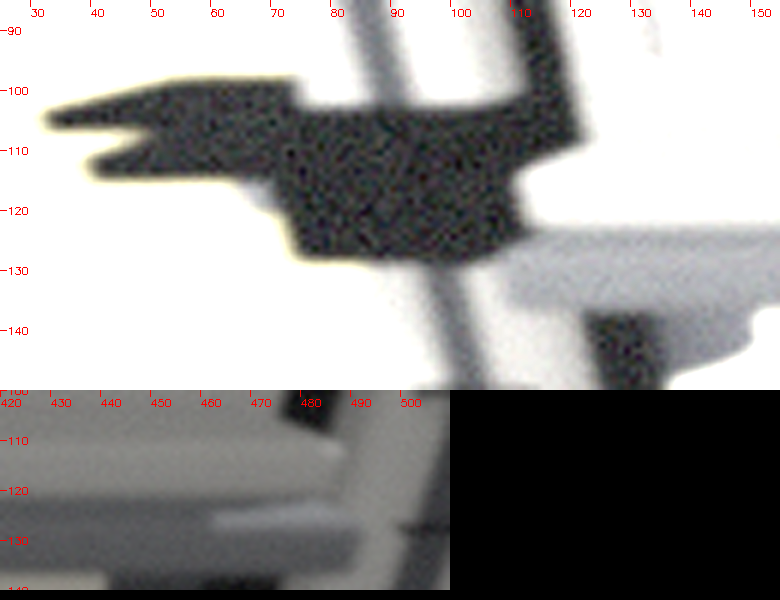

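```bash
cat > tri.py <<'E'
from h import *
from scipy.optimize import least_squares
def q(m):return Rot.from_matrix(np.array(m)).as_quat()
PS={2:(q([[.968,-.014,-.249],[-.008,-1,.024],[-.25,-.021,-.968]]),[571.8,77.4,219.4]),3:(q([[.975,-.003,-.221],[.003,-1,.027],[-.221,-.027,-.975]]),[604.1,69.5,120.2]),7:(q([[.98,-.002,-.197],[.003,-1,.029],[-.197,-.029,-.98]]),[600.7,80.1,149.2])}
g=np.array([730.5,55.6,-.092])
def ing(X):
    d=X[:2]-g[:2];c,s=np.cos(g[2]),np.sin(g[2]);return np.array([c*d[0]+s*d[1],-s*d[0]+c*d[1],X[2]])
if __name__=="__main__":
  for n,ob in {"upper":{2:(69,159),3:(2.5,65),7:(32,105)},"lower":{2:(79.7,173.5),3:(7,71),7:(39.5,112.5)},
   "lipL low":{7:(109.5,136.5),},"blockBL":{3:(48,90.5),7:(74,127.5)}}.items():
    f=lambda X:np.concatenate([wproj(PS[k],X)[0]-v for k,v in ob.items()])
    if len(ob)>1:
        o=least_squares(f,[690,230,195]);print(n,o.x.round(1),'guard',ing(o.x).round(1),f(o.x).round(1))
  # lip height from picture 7, given guard x=-48,y=±135
  p=[*g]
  for y,v in((135,(109,136.5)),(-135,(491,136))):
    o=least_squares(lambda u:wproj(PS[7],G(p,(-48,y+u[1],u[0])))[0]-v,[170,0]);print("lip low",y,o.x)
E
python3 tri.py
```

```text
upper [739.8 275.9 198.9] guard [-11.  220.2 198.9] [-0.2 -0.5 -1.4  0.3  1.7  0.1]
lower [708.  248.9 197.6] guard [-40.2 190.4 197.6] [-0.2 -1.  -1.5 -0.4  1.7  1.3]
blockBL [747.1 251.1 177. ] guard [ -1.4 196.2 177. ] [-0.6  0.5  0.6 -0.5]
lip low 135 [ 1.81738369e+02 -6.13023869e-02]
lip low -135 [181.30881155  -1.61520429]
```

```bash
python3 - <<'E'
from tri import *
for dx in(-4,0,4):
  p=[g[0]+dx,g[1],g[2]]
  R=[]
  for k,v in {2:(79.7,173.5),3:(7,71),7:(39.5,112.5)}.items():
    o=least_squares(lambda u:wproj(PS[k],G(p,(-47,187+u[1],u[0])))[0]-v,[170,0]);R.append(o.x.round(1).tolist())
  L=[least_squares(lambda u:wproj(PS[7],G(p,(-48,y+u[1],u[0])))[0]-v,[170,0]).x.round(1).tolist() for y,v in((135,(109,136.5)),(-135,(491,136)))]
  print(dx,R,L)
  print([wproj(PS[7],G(p,(-48,135,z)))[0].round(1).tolist() for z in(181,189,197)])
E
```

```text
-4 [[202.2, -4.8], [198.5, -7.5], [200.9, -4.7]] [[182.9, -2.3], [182.5, 1.3]]
[[106.8, 139.0], [103.9, 128.5], [101.0, 117.6]]
0 [[200.1, -1.9], [198.1, -4.1], [200.1, -1.6]] [[181.7, -0.1], [181.3, -1.6]]
[[109.2, 137.4], [106.4, 127.0], [103.5, 116.3]]
4 [[198.1, 0.9], [197.7, -0.7], [199.2, 1.6]] [[180.6, 2.2], [180.1, -4.6]]
[[111.5, 135.9], [108.8, 125.7], [106.0, 115.1]]
```

>>> move_arm([
  {"fingers": 0, "tx": 1, "ty": 0.18, "tz": 0, "turn": 0},
  {"fingers": 0, "tx": 1, "ty": 0.18, "tz": 0, "turn": 0},
  {"fingers": 0, "tx": 1, "ty": 0.18, "tz": 0, "turn": 0},
  {"fingers": 0, "tx": 0.9, "ty": 0.18, "tz": 0, "turn": 0},
  {"fingers": 0, "tx": 0, "ty": 0, "tz": 0, "turn": 0},
])

```text
clock: 18.73
eef_pos: [702.4, 62.9, 135.6]
ee_rot: [0.995, 0.002, -0.094, -0.015]
contact_force: [1.1, -0.4, 1.0]
grip_width: -0.0
```

```bash
python3 s.py 702 62 165
```

```text
18.7333 [ 0.054  0.602  1.926  3.209  0.771 -1.58 ] [702.4  62.9 135.6] [ 1.1 -0.4  1. ] -0.01801449615001826
[[ 0.982  0.    -0.187]
 [ 0.006 -1.     0.029]
 [-0.187 -0.03  -0.982]]
tilt 79.2 az 0.3
d [-0.4 -0.9 29.4] units [-0.23  0.   -1.15] rows 2.0 [-0.117  0.    -0.577]
```

>>> move_arm([
  {"fingers": 0, "tx": -0.04, "ty": 0, "tz": -0.22, "turn": 0},
  {"fingers": 0, "tx": -0.04, "ty": 0, "tz": -0.22, "turn": 0},
  {"fingers": 0, "tx": -0.04, "ty": 0, "tz": -0.22, "turn": 0},
  {"fingers": 0, "tx": -0.04, "ty": 0, "tz": -0.22, "turn": 0},
  {"fingers": 0, "tx": -0.02, "ty": 0, "tz": -0.15, "turn": 0},
])

```text
clock: 19.15
eef_pos: [703.6, 61.3, 166.8]
ee_rot: [0.996, 0.001, -0.092, -0.015]
contact_force: [0.1, 0.2, 1.3]
grip_width: -0.3
```

```bash
python3 s.py 702 62 175.5
```

```text
19.15 [ 0.051  0.536  1.928  3.211  0.711 -1.584] [703.6  61.3 166.8] [0.1 0.2 1.3] -0.29806631751653034
[[ 0.983 -0.001 -0.183]
 [ 0.005 -1.     0.03 ]
 [-0.182 -0.03  -0.983]]
tilt 79.5 az 0.3
d [-1.6  0.7  8.7] units [-0.13 -0.04 -0.33] rows 1.0 [-0.126 -0.037 -0.33 ]
```

>>> move_arm([
  {"fingers": 0, "tx": -0.02, "ty": 0, "tz": -0.1, "turn": 0},
  {"fingers": 0, "tx": -0.02, "ty": 0, "tz": -0.1, "turn": 0},
  {"fingers": 0, "tx": 0, "ty": 0, "tz": 0, "turn": 0},
])

```text
clock: 19.4
eef_pos: [702.8, 61.5, 173.6]
ee_rot: [0.996, 0.001, -0.092, -0.015]
contact_force: [0.5, -0.6, -0.9]
grip_width: 0.0
```

```bash
python3 s.py 702 62 175.5; python3 - <<'E'
from bench import r
import cv2
im=r.snapshot("wrist");cv2.imwrite(f"pics/wrist8.png",im[:,:,::-1])
E
```

```text
19.4 [ 0.051  0.52   1.93   3.211  0.697 -1.585] [702.8  61.5 173.6] [ 0.5 -0.6 -0.9] 0.006305833587609282
[[ 0.983 -0.    -0.183]
 [ 0.005 -1.     0.03 ]
 [-0.183 -0.03  -0.983]]
tilt 79.5 az 0.3
d [-0.8  0.5  1.9] units [-0.04 -0.02 -0.07] rows 1.0 [-0.044 -0.023 -0.069]
```

View pics/wrist8.png

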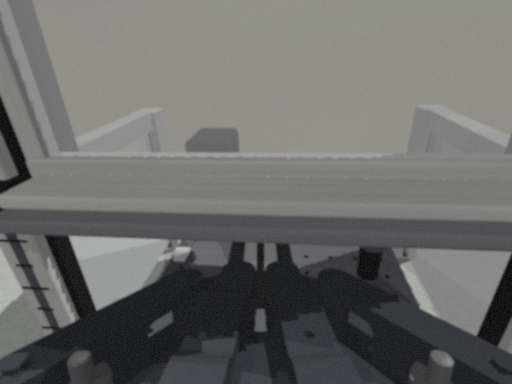

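```bash
python3 - <<'E'
from tri import *
import cv2
M8=(np.array(r.get_obs()['ee_rot']),r.get_obs()['eef_pos']);p=[*g]
a=cv2.imread("pics/wrist8.png")
print(a[195:260,110:130].mean(axis=(1,2)).round(0).tolist());print(a[195:260,395:410].mean(axis=(1,2)).round(0).tolist())
for z in(180,184,188,192): print(z,[wproj(M8,G(p,(-48,y,z)))[0].round(1).tolist() for y in(80,-80)])
E
```

```text
[124.0, 125.0, 127.0, 131.0, 134.0, 135.0, 134.0, 132.0, 130.0, 129.0, 130.0, 129.0, 128.0, 128.0, 126.0, 118.0, 104.0, 89.0, 83.0, 80.0, 81.0, 81.0, 82.0, 81.0, 81.0, 81.0, 81.0, 82.0, 85.0, 87.0, 88.0, 88.0, 86.0, 86.0, 84.0, 84.0, 83.0, 83.0, 84.0, 82.0, 81.0, 91.0, 122.0, 155.0, 169.0, 172.0, 172.0, 172.0, 172.0, 171.0, 171.0, 171.0, 171.0, 170.0, 168.0, 164.0, 160.0, 157.0, 156.0, 155.0, 154.0, 154.0, 154.0, 155.0, 154.0]
[120.0, 119.0, 120.0, 121.0, 121.0, 122.0, 121.0, 122.0, 126.0, 129.0, 132.0, 132.0, 130.0, 129.0, 127.0, 127.0, 126.0, 125.0, 125.0, 125.0, 124.0, 124.0, 118.0, 109.0, 95.0, 85.0, 81.0, 81.0, 81.0, 80.0, 81.0, 81.0, 81.0, 80.0, 80.0, 82.0, 83.0, 84.0, 88.0, 88.0, 87.0, 88.0, 85.0, 85.0, 84.0, 84.0, 82.0, 82.0, 82.0, 81.0, 79.0, 77.0, 84.0, 97.0, 105.0, 105.0, 104.0, 101.0, 99.0, 96.0, 97.0, 101.0, 103.0, 98.0, 87.0]
180 [[97.8, 252.0], [451.6, 264.2]]
184 [[95.5, 245.2], [454.0, 256.7]]
188 [[93.1, 238.2], [456.5, 249.0]]
192 [[90.7, 231.0], [459.1, 241.1]]
```

>>> move_arm([
  {"fingers": 0, "tx": -0.01, "ty": 0, "tz": -0.06, "turn": 0},
  {"fingers": 0, "tx": -0.01, "ty": 0, "tz": -0.05, "turn": 0},
])

```text
clock: 19.62
eef_pos: [702.5, 61.5, 175.4]
ee_rot: [0.996, 0.001, -0.093, -0.015]
contact_force: [2.2, -0.3, -3.5]
grip_width: -0.0
```

```bash
python3 s.py 702 62 175.5
```

```text
19.6167 [ 0.051  0.515  1.931  3.212  0.691 -1.586] [702.5  61.5 175.4] [ 2.2 -0.3 -3.5] -0.002224363747015779
[[ 0.983 -0.    -0.184]
 [ 0.005 -1.     0.03 ]
 [-0.184 -0.03  -0.982]]
tilt 79.4 az 0.3
d [-0.5  0.5  0.1] units [-0.02 -0.02  0.  ] rows 1.0 [-0.018 -0.02   0.001]
```

>>> move_arm([
  {"fingers": 0, "tx": 0, "ty": 0, "tz": 0.7, "turn": 0},
  {"fingers": 0, "tx": -0.9, "ty": 0, "tz": 0.3, "turn": 0},
  {"fingers": 0, "tx": -1, "ty": -0.2, "tz": 0.2, "turn": 0},
  {"fingers": 0, "tx": -1, "ty": -0.3, "tz": 0.2, "turn": 0},
  {"fingers": 0, "tx": -1, "ty": -0.3, "tz": 0.2, "turn": 0},
])

```text
clock: 20.03
eef_pos: [599.3, 81.1, 155.6]
ee_rot: [0.996, 0.0, -0.089, -0.015]
contact_force: [-0.2, 0.3, -0.1]
grip_width: -0.4
```

```bash
python3 s.py 700 62 150;python3 - <<'E'
from tri import *
o=r.get_obs();M=(np.array(o['ee_rot']),o['eef_pos'])
im=r.snapshot("wrist")[:,:,::-1].copy();cv2.imwrite("pics/wrist9.png",im)
p=[*g]
for z in(188,192,196,200,204): print(z,[wproj(M,G(p,(a,y,z)))[0].round(1).tolist() for a,y in((-47,187),(-48,135),(-48,-135))])
x,y,w,h,s=25,80,130,65,6
b=cv2.resize(im[y:y+h,x:x+w],None,fx=s,fy=s,interpolation=cv2.INTER_CUBIC);b=cv2.convertScaleAbs(b,alpha=2,beta=10)
for i in range(5,w,10): cv2.line(b,(i*s,0),(i*s,6),(0,0,255),1);cv2.putText(b,str(x+i),(i*s,16),0,.35,(0,0,255),1)
for i in range(0,h,10): cv2.line(b,(0,i*s),(6,i*s),(0,0,255),1);cv2.putText(b,str(y+i),(7,i*s+4),0,.35,(0,0,255),1)
cv2.imwrite("pics/z9.png",b)
E
```

```text
20.0333 [ 0.121  0.429  2.187  3.293  0.872 -1.617] [599.3  81.1 155.6] [-0.2  0.3 -0.1] -0.359085663100901
[[ 0.984 -0.003 -0.178]
 [ 0.003 -1.     0.03 ]
 [-0.178 -0.03  -0.984]]
tilt 79.8 az 0.2
d [100.7 -19.1  -5.6] units [ 4.    0.76 -0.52] rows 5.0 [ 0.801  0.152 -0.103]
188 [[49.9, 138.4], [111.9, 138.5], [487.1, 136.5]]
192 [[48.2, 133.4], [110.6, 133.3], [488.9, 130.7]]
196 [[46.4, 128.4], [109.3, 128.1], [490.7, 124.8]]
200 [[44.6, 123.2], [108.0, 122.8], [492.5, 118.8]]
204 [[42.8, 118.0], [106.6, 117.5], [494.4, 112.7]]
```

View pics/wrist9.png

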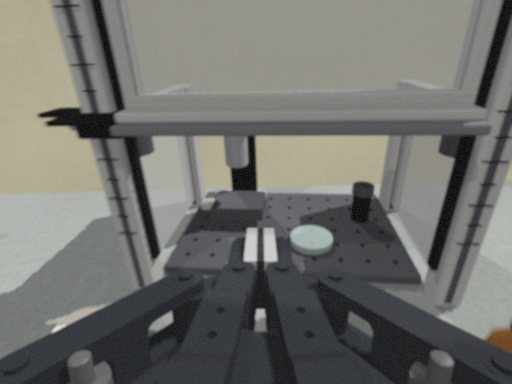

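View pics/z9.png

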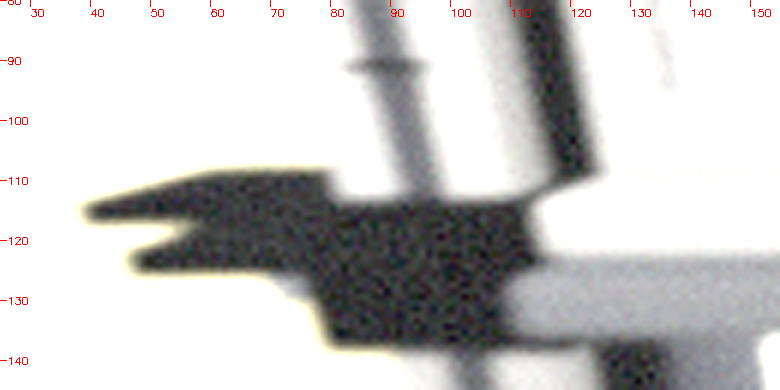

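>>> move_arm([
  {"fingers": 0, "tx": -0.8, "ty": 0.2, "tz": 0, "turn": 0},
  {"fingers": 0, "tx": -0.5, "ty": 0.2, "tz": 0, "turn": 0},
  {"fingers": 0, "tx": 0, "ty": 0, "tz": 0, "turn": 0},
])

```text
clock: 20.33
eef_pos: [560.8, 73.0, 160.3]
ee_rot: [0.996, 0.002, -0.091, -0.015]
contact_force: [0.4, -0.1, 0.3]
grip_width: -0.1
```

```bash
python3 s.py;python3 - <<'E'
from bench import r
import cv2,numpy as np
a=r.snapshot("side")[:,:,::-1];cv2.imwrite("pics/side10.png",a)
b=cv2.imread("pics/side0.png");d=cv2.absdiff(a,b).max(axis=2);cv2.imwrite("pics/d10.png",np.hstack([cv2.resize(a,None,fx=.78,fy=.78),cv2.cvtColor(cv2.resize(d,None,fx=.78,fy=.78),8)]))
E
```

```text
20.3333 [ 0.108  0.362  2.287  3.269  0.899 -1.602] [560.8  73.  160.3] [ 0.4 -0.1  0.3] -0.09474008399281933
[[ 0.984  0.001 -0.181]
 [ 0.006 -1.     0.029]
 [-0.18  -0.029 -0.983]]
tilt 79.6 az 0.4
```

View pics/d10.png

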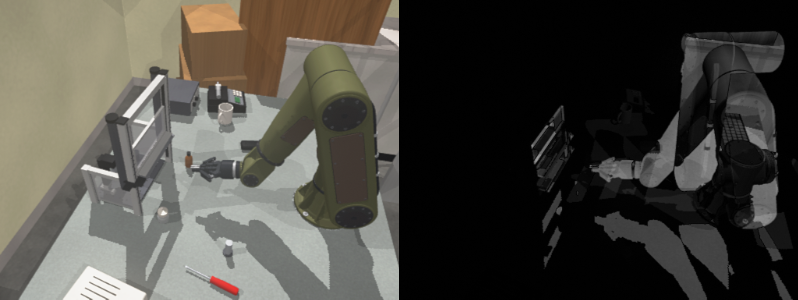

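```bash
python3 -c "
from bench import r
print(r.close_job())"
```

```text
the job is handed in; nothing more can be done
None
```

The window is up at the marker and the job is handed in. I pushed it from beneath the lip with closed fingertips, in two steady pushes with a look in between, then backed about 120 mm away from the lip.

- **Height:** in the last wrist picture the lip's mid-height is at about 198 mm and the marker's plate at about 200 mm. My separate plate estimates ran from 197 to 200.5 mm, so the error is about −2.5 to +1 mm against the 8 mm allowed.
- **Contact:** the wrist read about 3.5 N on the fingers at the end of the final push, and between −0.2 and 0.4 N on each axis once clear. I never touched the lip's upper strip.
- **Loose things:** comparing before and after pictures, I saw no sign that any of them moved; the only changes are the arm, the window and shadows.
- **Time:** it took about 20 s of the 48 s.

**Things to know:**
- **Tool tilt:** the moves can only turn the tool about its own axis. To get the fingers near level, I tilted the tool by repeatedly pushing the arm against its reach limit, high above the guard.
- **Joint limit:** while the arm was repositioning, joint 6 briefly measured 2.554 rad against its 2.55 limit. I moved it straight back, but I can't tell whether that reading counts as passing the range.

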